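# Stack two offcuts in the glue-up clamp and hold its sprung key at the third click

### The job

Dry-fit two wood offcuts for gluing: stack both, one flat on the other with their edges squarely in line, on the dark seat of the clamp between its fence and its jaw, and let go of them. Then press the clamp's sprung black key down past its first two clicks to the third mark, not on to the bottom, so that the jaw squeezes the pile against the fence. The program finishes while still holding the key there against its spring; leave the glue bottle, tape measure and pencil where they are.

Things in the scene. Friction and masses are not known exactly. Their poses are not given: they have to be found in the camera images.
- board_a: one of two equal wood offcuts, a flat rectangular block 45 x 50 x 19 mm, 40 to 90 g, flat on the bench on the left at the start. Origin at the centre of its underside. Its sides are turned 20 degrees from this frame: use board_a_square. Either offcut may be the lower one.
- board_a_square (a point): the same point (centre of the underside of board_a) with axes along its sides: 45 mm along x, 50 mm along y, 19 mm along z. Quarter turns do not matter.
- board_b: the other wood offcut, the same 45 x 50 x 19 mm block, flat on the bench on the right at the start. Origin at the centre of its underside; sides turned 20 degrees from this frame: use board_b_square.
- board_b_square (a point): the same point (centre of the underside of board_b) with axes along its sides: 45 mm along x, 50 mm along y, 19 mm along z.
- clamp: glue-up clamp fixed on the bench: aluminium base 232 x 100 mm, top at z = 10 mm. Origin on the bench under the seat; its x runs from the fence over the seat to the key (farthest from the robot). Along x: steel fence -45 to -31 mm (90 wide, top z = 44 mm), seat, jaw pad, grey housing 105 to 157 mm (64 wide, top z = 100 mm). Nothing stands beside the seat in y: the fingers go down there.
- seat (a point): where to put the offcuts' centres down, on the base's top (z = 10 mm), at x = 4 mm, y = 0 of the clamp, its x and y along the clamp's. Middle of a dark rubber seat pad 54 x 54 mm, flush with the base. There an offcut is at least 10 mm clear of fence and jaw; the jaw later pushes it up to the fence (centre then at x = -6 to -9 mm of the clamp).
- key (a joint): how far the key is pressed (m): 0 = up (start), clicks at 0.010, 0.020, 0.030 (third, to be held), stop at 0.040. A brass pointer on the housing's front goes down past three pairs of white marks, one per click. The spring always returns it: 3 to 11 N, dipping at each click, plus up to 10 N from the jaw once it meets the pile at about 0.020. It moves the jaw 1.15 mm per mm.
- key_top (a point): centre of the flat top of the black round key (34 mm across, 14 mm thick, on a 14 mm steel stem), at x = 131 mm in the clamp's frame and 161 mm above the bench when up; press it straight down, with closed fingers for instance. It goes down with the key.
- jaw_pad: the rubber pad of the clamp's jaw, 8 x 50 x 36 mm, z = 12 to 48 mm, facing the fence, sprung (gives up to 22 mm, 0.5 N/mm). Origin on its face at bench height: x = 40 mm of the clamp when the key is up, moving towards the fence as it is pressed.
- glue_bottle: bystander: standing wood glue bottle, 59 x 64 x 155 mm, far left; origin at the centre of its underside
- tape_measure: bystander: tape measure, 77 x 83 x 35 mm, far right; origin at the centre of its underside
- pencil: bystander: pencil, 182 x 29 x 8 mm, lying near the bench's front edge on the left; origin at its middle, on its underside

How it is judged:
By the outcome, as a careful person would: the job done as asked, in the order asked, and still so for the second after the job is handed in, while the arm keeps its last pose, push and grip.
It also fails if it takes over 64 s, if anything falls off the work surface, if the arm or the gripper's body presses on something with over 40 N, if the wrist force passes 120 N, or if a joint passes its speed limit or range.

### The arm

A 6-joint arm with a two-finger parallel gripper is mounted at the origin on a cart in front of the work surface, level with it; the furniture and walls round the work are solid. World frame = base frame: x ahead of the robot, y to its left, z up, the work surface at z = 0. Lengths are in m, angles in degrees, forces in N, time in s.
With the tool pointing down it reaches from about 0.375 to 0.9 m from the base axis. Payload 3.1 kg.
Tool frame: the origin (TCP) lies on the centre line of the jaws, within the pads' length; the fingertips stand 8 mm ahead of it and the grasp point (between the pads) lies 11 mm behind it; y points along the fingers, x is the direction in which the jaws open and shut, and the axes are right-handed (so a half turn about y gives the same grasp; the last joint's range is limited). The gripper opens to 87 mm and grips with 3 to 60 N. Pads are 19 mm wide; open, the fingers measure 117 mm over their backs; the gripper's body (75 mm by 190 mm) begins 51 mm behind the grasp point.
Start: joints at [-75.602, 30.224, 82.088, -0, 67.689, -10.227], TCP at [0.26, -0.568, 0.231] pointing down, gripper open.
Joint ranges: [-176.69, 176.69], [-43.24, 126.21], [12.49, 139.97], [-82, 262], [0, 151.66], [-163.58, 163.58]. Speed limits (degrees/s): [159.86, 159.86, 180, 180, 180, 180].

### API

Orientations are given as a 3x3 rotation matrix whose columns are the frame's x, y, z axes.
In Python, from rig import read_state, imaging, job, spotter gives the robot as it stands.
- The arm moves only by the tool apply_moves, never from a script. Its argument "steps" is a list of rows, each an object of numbers: "x", "y", "z": the shift along the world's x, y, z in mm; "spin": the turn about the world's z in rad. In form: [{"x": .., "y": .., "z": .., "spin": ..}, ...]. A call has 1 to 12 rows; each row shifts and turns the pose as measured when the row begins; what a row does not reach is not made up. A row lasts 1/10 s, in which the tool goes at most 50 mm and 8.59 degrees, less where a joint would pass 70% of its speed; a pose out of reach is approached as far as the arm can. A call is refused whole if a number of a shift passes 50 or a number of a turn 0.15, either way. A call with a gripper value outside its range is refused whole. "grip" is the finger opening in mm, from 0 to 87, set as the call begins (left out, the last holds). The fingers move at their own pace and stop on an object; the grip force is fixed at half the most. Time passes only in rows, so rows that do not move let the fingers close. It gives the time, the measured TCP pose, the force and the opening at its end, in the units of the state.
- read_state(): the state, without advancing time (a new reading comes with each control period).
- imaging.capture(name): name is "side" or "top" or "wrist"; returns the picture (420x560x3 uint8, red, green, blue); there is no depth.
- imaging.camera_params(name): a dict with "fov_y" (degrees; the focal length in pixels is half the picture's height over the tangent of half this angle, whatever the lens; pixels are square), "cx", "cy" (the principal point, pixels), "dist" ([k1, k2, p1, p2, k3] as OpenCV has them; the pictures are not rectified), "R" (3x3) and "t" (3): a world point X has camera coordinates R X + t. Camera axes: x right, y down, z forward; pixel columns grow to the right and rows downward; lengths in m; the calibration is good to about 2 mm. A picture is of the moment at which its call begins: read the wrist's pose just before it. camera_params takes no time and is no camera call; for the wrist camera it gives the pose at the moment of the call.
- job.hand_in(): hands the job in, once; it reports no verdict.
Trained networks look in the newest picture that a camera, given by its name, has taken for a name from the list of things; names that differ only in an ending like _2 or _b are one class to them, and where a whole thing is asked for, a point or a joint stands for the part that bears it (a point fixed in the world has none). Each returns a list of dicts, best first, with "score" (0 to 1); they miss things now and then, are a little off and sometimes report something else, mostly with a low value. They report only what shows in the picture. A call takes as long as a camera call.
- spotter.cut_out(name, camera): "mask" (420x560 bool, what is visible of it) and "rect" ([left, top, width, height] in pixels, round what is visible of it).
The state is a dict: "time_s": time; "joint_positions": joint angles; "qvel": joint speeds; "tau": joint torques, N m; "position": TCP position; "tcp_rot": TCP orientation; "force": force on the tool from outside, world axes, zero at the start; "moment": the same for the moment, N m; "opening": opening from 0.0 (shut) to 1.0 (fully open).
Only numpy, scipy, OpenCV 4.12 (cv2) and the standard library are available. Lean on these libraries where they do the work, as an engineer would, in place of code of your own. Each camera call takes 0.05 s, during which the arm holds its last target.

## Working session

There is one attempt and no reset: what is moved stays moved. The work goes in short steps, Python scripts to look and compute and a tool call to move; the robot and the scene stay as the last step left them, time stands still between calls to the robot, and variables do not carry over. Pictures are saved under pics/ and viewed, and the job is handed in when it is done.

Besides the shell and the picture viewer there is one more tool, called as name(argument=value, ...), one argument or row to a line, values as JSON. apply_moves: Moves the arm, as the interface text tells. Its arguments: {"type":"object","properties":{"steps":{"type":"array"},"grip":{"type":"number"}},"required":["steps"]}

```bash
ls; mkdir -p pics; python3 - <<'E'
from rig import read_state, imaging, job, spotter
import cv2, numpy as np
s=read_state();print(s)
for c in ["side","top"]:
    im=imaging.capture(c);cv2.imwrite(f"pics/{c}0.png",im[:,:,::-1])
    p=imaging.camera_params(c);print(c,p)
    for n in ["board_a","board_b","clamp","seat","key","jaw_pad"]:
        try:
            for d in spotter.cut_out(n,c)[:3]: print(c,n,round(d["score"],2),d["rect"])
        except Exception as e: print(n,e)
print(read_state()["time_s"])
E
```

```text
pics
{'time_s': 0.0, 'joint_positions': array([-7.56007156e+01,  3.02795709e+01,  8.21566953e+01, -1.29142024e-03,
        6.76886755e+01, -1.02286615e+01]), 'qvel': array([ 0.05645606, -0.06650557,  0.05434996,  0.00988313,  0.05166176,
       -0.02318714]), 'tau': array([-5.63439007e-04, -4.40042174e+01, -1.76595801e+01,  6.32773759e-02,
        5.83300937e-02, -1.82846184e-04]), 'position': array([ 0.26027873, -0.56743551,  0.22956341]), 'tcp_rot': array([[ 4.16731415e-01, -5.62474506e-04,  9.09029489e-01],
       [-9.09027121e-01,  2.10695526e-03,  4.16731633e-01],
       [-2.14968538e-03, -9.99997622e-01,  3.66729865e-04]]), 'force': array([ 0.81676792, -0.49908769, -0.35244182]), 'moment': array([-0.04827723,  0.03773075,  0.04029811]), 'opening': 0.9992695266253072}
side {'fov_y': 57.85718117324251, 'cx': 277.9175006480272, 'cy': 210.45962988233705, 'dist': array([0.00917328, 0.        , 0.        , 0.        , 0.        ]), 'R': array([[-0.99114612, -0.13272359, -0.00371758],
       [-0.08494497,  0.65536944, -0.75051666],
       [ 0.10204766, -0.74355588, -0.66084107]]), 't'
[... 453 characters left out ...]
1.517101275977296, 'cx': 281.22865566455727, 'cy': 208.81545339402987, 'dist': array([-0.09680032,  0.        ,  0.        ,  0.        ,  0.        ]), 'R': array([[ 0.01897263, -0.99979701, -0.00678136],
       [-0.99858235, -0.01861133, -0.04986897],
       [ 0.04973264,  0.00771789, -0.99873275]]), 't': array([0.03007646, 0.51289264, 1.16599418])}
top board_a 0.89 [201.6, 212.7, 23.7, 16.1]
top board_a 0.87 [379.0, 209.4, 22.0, 21.6]
top board_b 0.89 [201.6, 212.7, 23.7, 16.1]
top board_b 0.87 [379.0, 209.4, 22.0, 21.6]
top clamp 0.66 [262.2, 156.7, 45.7, 88.0]
top seat 0.84 [261.1, 162.0, 49.6, 82.5]
top key 0.74 [283.7, 157.2, 15.2, 24.9]
top jaw_pad 0.42 [276.2, 197.0, 20.3, 11.2]
0.7
```

```bash
cat > h.py <<'E'
import numpy as np, cv2
from rig import read_state, imaging, job, spotter
def K(p):
    f=210/np.tan(np.radians(p["fov_y"]/2))
    return np.array([[f,0,p["cx"]],[0,f,p["cy"]],[0,0,1.]])
def unproj(p,uv,z):
    uv=np.asarray(uv,float).reshape(-1,1,2)
    n=cv2.undistortPoints(uv,K(p),np.array(p["dist"])).reshape(-1,2)
    d=np.c_[n,np.ones(len(n))]@p["R"]; c=-p["R"].T@p["t"]
    return c+d*((z-c[2])/d[:,2])[:,None]
def proj(p,X):
    X=np.asarray(X,float).reshape(-1,3)
    return cv2.projectPoints(X,cv2.Rodrigues(np.array(p["R"]))[0],np.array(p["t"]),K(p),np.array(p["dist"]))[0].reshape(-1,2)
def save(im,n,crop=None,s=1):
    if crop: x,y,w,h=crop; im=im[y:y+h,x:x+w]
    im=cv2.resize(im,None,fx=s,fy=s,interpolation=cv2.INTER_CUBIC)
    cv2.imwrite(f"pics/{n}.png",im[:,:,::-1])
E
python3 - <<'E'
import cv2
a=cv2.imread("pics/top0.png")[140:270,160:440]
cv2.imwrite("pics/top0c.png",cv2.resize(a,None,fx=2.8,fy=2.8,interpolation=cv2.INTER_CUBIC))
a=cv2.imread("pics/side0.png")[160:320,200:340]
cv2.imwrite("pics/side0c.png",cv2.resize(a,None,fx=3.7,fy=3.7,interpolation=cv2.INTER_CUBIC))
E
```

```text
(no output)
```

View pics/top0c.png

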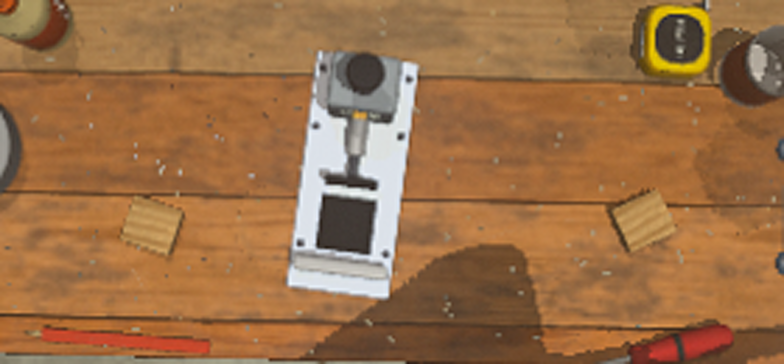

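View pics/side0c.png

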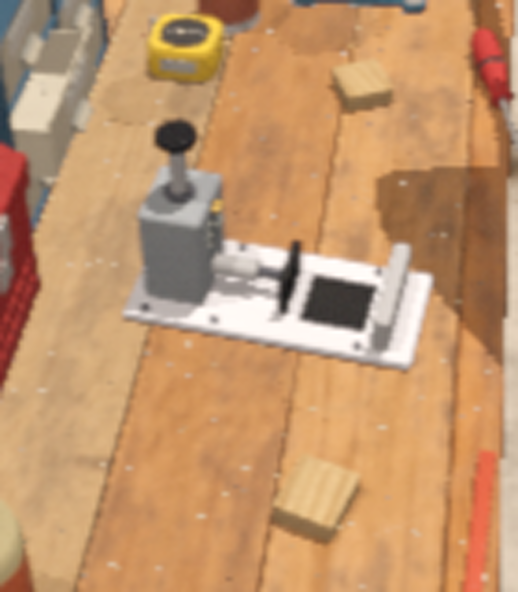

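View pics/top0.png

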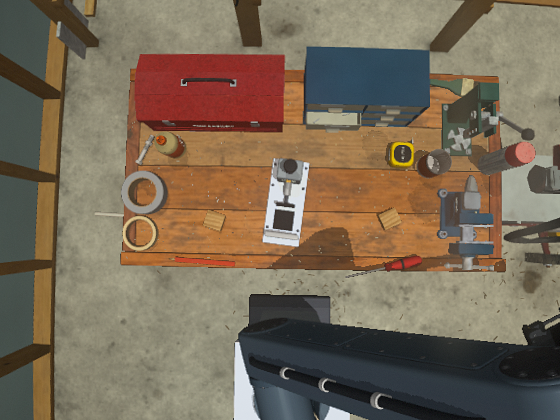

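View pics/side0.png

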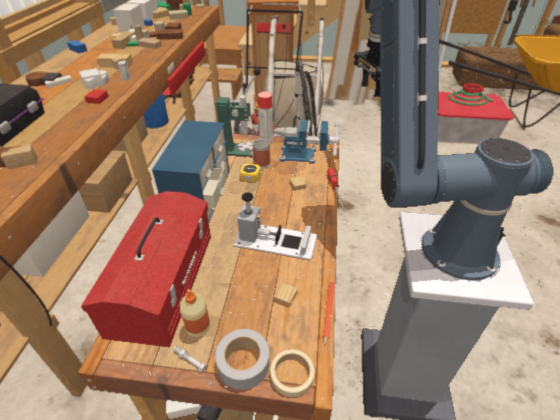

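The top view shows board_a at about (214,221), board_b at (390,219), the clamp around (286,200) slightly turned, and the bottle, tape and pencil well away from it. Next I'll get rough poses, then refine them with the wrist camera.

```bash
python3 - <<'E'
from h import *
p=imaging.camera_params("top")
c=np.array([(318,52),(418,62),(388,298),(288,288)])/2.8+[160,140]-0.3
X=unproj(p,c,0.01);print(X)
d=(X[0]+X[1]-X[2]-X[3])/2;print(np.degrees(np.arctan2(d[1],d[0])),np.linalg.norm(d))
s=np.array([(320,193),(376,198),(372,255),(317,248)])/2.8+[160,140]-.3
print("seat",unproj(p,s,0.01).mean(0))
print("key",unproj(p,np.array([(363,74)])/2.8+[160,140]-.3,0.161))
for b in [(135,194,185,207,172,256,120,238),(650,188,678,228,626,253,610,220)]:
    b=np.array(b).reshape(4,2)/2.8+[160,140]-.3
    X=unproj(p,b,0.019);print(X.mean(0)); print(np.diff(X,axis=0)[:,:2], X)
w=imaging.camera_params("wrist");s=read_state()
print(w); R=s["tcp_rot"]; print("cam in tcp",R.T@(-w["R"].T@w["t"]-s["position"]), R.T@w["R"].T)
E
```

```text
[[ 0.65037746  0.06412674  0.01      ]
 [ 0.64231603 -0.0336769   0.01      ]
 [ 0.41218195 -0.008282    0.01      ]
 [ 0.41997434  0.08855399  0.01      ]]
-6.1743982754525275 0.23161215640633664
seat [0.48344629 0.03340925 0.01      ]
key [[0.60699879 0.02117947 0.161     ]]
[0.47940102 0.21975705 0.019     ]
[[-0.01164188 -0.04883762]
 [-0.04744246  0.01140776]
 [ 0.01631252  0.05086445]] [[0.50777553 0.23796526 0.019     ]
 [0.49613365 0.18912765 0.019     ]
 [0.44869118 0.20053541 0.019     ]
 [0.46500371 0.25139986 0.019     ]]
[ 0.48960068 -0.25120255  0.019     ]
[[-0.0382065  -0.02764441]
 [-0.02498326  0.05055976]
 [ 0.0315429   0.01585255]] [[ 0.52286146 -0.25971226  0.019     ]
 [ 0.48465496 -0.28735667  0.019     ]
 [ 0.4596717  -0.23679691  0.019     ]
 [ 0.4912146  -0.22094436  0.019     ]]
{'fov_y': 65.40282733692862, 'cx': 282.1665712227756, 'cy': 206.32762349176804, 'dist': array([-0.00247084,  0.        ,  0.        ,  0.        ,  0.        ]), 'R': array([[ 4.15599275e-01, -9.09547734e-01, -4.03539886e-04],
       [-8.78568012e-01, -4.01558453e-01,  2.58590519e-01],
       [-2.35362465e-01, -1.07115495e-01, -9.65986946e-01]]), 't': array([-0.62605055, -0.03132013,  0.3911827 ])}
cam in tcp [ 0.00131852 -0.1551539   0.07013011] [[ 9.99999262e-01 -9.98575500e-04 -6.92038701e-04]
 [ 4.10259120e-04 -2.58606886e-01  9.65982562e-01]
 [-1.14357249e-03 -9.65982133e-01 -2.58606285e-01]]
```

apply_moves(
  steps=[
    {"x":0,"y":44,"z":10,"spin":0.145},
    {"x":0,"y":44,"z":0,"spin":0.145},
    {"x":0,"y":44,"z":0,"spin":0.145},
    {"x":0,"y":44,"z":0,"spin":0.145},
    {"x":0,"y":44,"z":0,"spin":0.145},
    {"x":35,"y":20,"z":0,"spin":0.145},
    {"x":35,"y":20,"z":0,"spin":0.145},
    {"x":35,"y":15,"z":0,"spin":0.145},
    {"x":35,"y":15,"z":0,"spin":0.145},
    {"x":30,"y":15,"z":0,"spin":0.145},
    {"x":30,"y":10,"z":-20,"spin":0.145},
    {"x":0,"y":0,"z":-20,"spin":0.145},
  ],
)

```text
time_s: 1.9
position: [0.4672, -0.2427, 0.2039]
tcp_rot: [[0.791, 0.014, -0.611], [0.611, -0.005, 0.791], [0.008, -1.0, -0.012]]
force: [-0.5, -0.3, 0.2]
opening: 1.005
```

apply_moves(
  steps=[
    {"x":-5,"y":-5,"z":0,"spin":0.14},
    {"x":0,"y":0,"z":0,"spin":0.14},
    {"x":0,"y":0,"z":0,"spin":0.14},
    {"x":0,"y":0,"z":0,"spin":0.14},
    {"x":0,"y":0,"z":0,"spin":0},
    {"x":0,"y":0,"z":0,"spin":0},
  ],
)

```text
time_s: 2.5
position: [0.4628, -0.2454, 0.201]
tcp_rot: [[0.322, 0.009, -0.947], [0.947, 0.005, 0.322], [0.008, -1.0, -0.007]]
force: [0.5, -1.0, 0.3]
opening: 0.999
```

```bash
python3 - <<'E'
from h import *
s=read_state();print(s["position"],s["tcp_rot"],s["joint_positions"])
im=imaging.capture("wrist");save(im,"w1")
p=imaging.camera_params("wrist")
for d in spotter.cut_out("board_b","wrist"):
    print(d["score"],d["rect"])
    cs,_=cv2.findContours(d["mask"].astype(np.uint8),cv2.RETR_EXTERNAL,cv2.CHAIN_APPROX_NONE)
    c=max(cs,key=cv2.contourArea); ap=cv2.approxPolyDP(c,4,True).reshape(-1,2);print(ap)
    print(unproj(p,ap,0.019)[:,:2], unproj(p,ap,0.0)[:,:2])
E
```

```text
[ 0.46278198 -0.24536689  0.20099032] [[ 0.3215575   0.0094995  -0.9468424 ]
 [ 0.94685608  0.00524473  0.32161476]
 [ 0.00802111 -0.99994112 -0.00730817]] [ -40.50528818   24.63965211   98.61895244    0.69776197   56.52467744
 -112.12961359]
0.64 [251.7, 184.5, 59.7, 58.2]
[[284 185]
 [252 213]
 [279 243]
 [311 214]]
[[ 0.46202782 -0.24280966]
 [ 0.47988937 -0.28511365]
 [ 0.52189936 -0.26891895]
 [ 0.50153389 -0.22553973]] [[ 0.46583176 -0.24382135]
 [ 0.48470143 -0.28851302]
 [ 0.52908251 -0.27140428]
 [ 0.50756759 -0.22557669]]
```

View pics/w1.png

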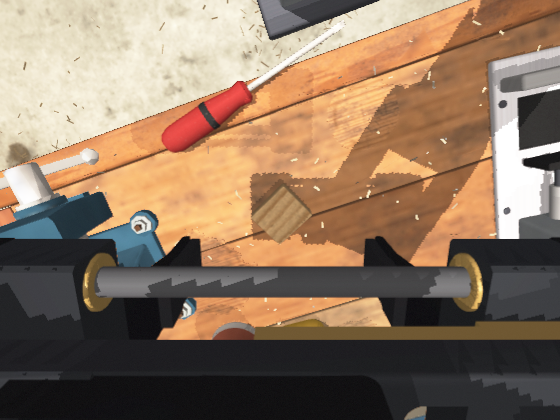

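apply_moves(
  steps=[
    {"x":5,"y":-2,"z":-20,"spin":0.14},
    {"x":5,"y":-2,"z":-20,"spin":0.14},
    {"x":5,"y":-2,"z":-20,"spin":0.14},
    {"x":5,"y":-2,"z":-20,"spin":0.14},
    {"x":2,"y":-2,"z":0,"spin":0.14},
    {"x":0,"y":0,"z":0,"spin":0},
    {"x":0,"y":0,"z":0,"spin":0},
  ],
)

```text
time_s: 3.3
position: [0.4864, -0.2565, 0.1194]
tcp_rot: [[-0.377, 0.009, -0.926], [0.926, 0.012, -0.377], [0.007, -1.0, -0.013]]
force: [-0.2, 0.4, 0.0]
opening: 1.001
```

```bash
cat >> h.py <<'E'
from scipy.optimize import least_squares
def board(cam="wrist",name="board_b",z=0.019,tag=None,im=None,xy=None,p=None):
    """fit 45x50 rectangle outline (top face) to mask; angle of the 50 axis"""
    p=p or imaging.camera_params(cam)
    out=[]
    for d in spotter.cut_out(name,cam):
        cs,_=cv2.findContours(d["mask"].astype(np.uint8),cv2.RETR_EXTERNAL,cv2.CHAIN_APPROX_NONE)
        c=max(cs,key=cv2.contourArea).reshape(-1,2)
        X=unproj(p,c,z)[:,:2]
        r=cv2.minAreaRect((X*1000).astype(np.float32))
        out.append((d["score"],d["rect"],r,c))
    return p,out
def rectfit(p,im,x0,z=0.019,half=(.0225,.025)):
    """refine (x,y,ang50) by maximising contrast of edges. ang = direction of 50 side"""
    g=cv2.cvtColor(im,cv2.COLOR_RGB2LAB).astype(np.float32)
    t=np.linspace(-.85,.85,25)
    def pts(v,k):
        a,b=half[0]*k,half[1]*k   # a along 45 axis, b along 50
        L=np.r_[np.c_[t*half[0],0*t+b],np.c_[t*half[0],0*t-b],np.c_[0*t+a,t*half[1]],np.c_[0*t-a,t*half[1]]]
        c,s=np.cos(v[2]),np.sin(v[2])
        e50=np.array([c,s]);e45=np.array([s,-c])
        P=v[:2]+L[:,:1]*e45+L[:,1:]*e50
        return np.c_[P,np.full(len(P),z)]
    def samp(v,k):
        q=proj(p,pts(v,k)).astype(np.float32)
        return cv2.remap(g,q[:,0].copy(),q[:,1].copy(),cv2.INTER_LINEAR).reshape(len(q),3)
    def cost(v): 
        dlt=np.linalg.norm(samp(v,.93)-samp(v,1.07),axis=1)
        return -np.minimum(dlt,60).mean()
    from scipy.optimize import minimize
    best=None
    for dx in (-.002,0,.002):
        for dy in (-.002,0,.002):
            v0=np.array(x0)+[dx,dy,0]
            r=minimize(lambda u:cost(u*[.001,.001,.02]),v0/[.001,.001,.02],method="Nelder-Mead",options=dict(initial_simplex=None,xatol=.02,fatol=.01))
            if best is None or r.fun<best[0]: best=(r.fun,r.x*[.001,.001,.02])
    return best
def draw(im,p,v,z,half=(.0225,.025)):
    c,s=np.cos(v[2]),np.sin(v[2]);e50=np.array([c,s]);e45=np.array([s,-c])
    P=[np.r_[v[:2]+i*half[0]*e45+j*half[1]*e50,z] for i,j in((1,1),(1,-1),(-1,-1),(-1,1))]
    q=proj(p,P); im=im.copy(); cv2.polylines(im,[np.round(q*16).astype(int)],True,(255,0,0),1,cv2.LINE_AA,4); return im,q
E
python3 - <<'E'
from h import *
s=read_state();print(s["position"],s["tcp_rot"],s["joint_positions"])
p=imaging.camera_params("wrist")
im=imaging.capture("wrist")
p,o=board(p=p)
for a in o: print(a[:3])
f=rectfit(p,im,[.491,-.2556,np.radians(113)]);print(f[0],f[1][:2],np.degrees(f[1][2]))
f2=rectfit(p,im,[.491,-.2556,np.radians(23)]);print(f2[0],f2[1][:2],np.degrees(f2[1][2]))
i2,q=draw(im,p,f[1],.019);save(i2,"w2")
E
```

```text
[ 0.48642288 -0.25652655  0.11941587] [[-0.37700867  0.00908207 -0.9261652 ]
 [ 0.92618135  0.01152474 -0.37690223]
 [ 0.00725076 -0.99989234 -0.01275658]] [ -39.91548506   33.48924893   98.73790289    1.13440103   47.8030224
 -152.82415452]
(0.81, [248.6, 182.2, 64.4, 60.9], ((491.3550109863281, -257.1741638183594), (48.204898834228516, 51.32927703857422), 25.507858276367188))
-40.6134147644043 [ 0.49374718 -0.25737607] 117.46381149731772
-35.312660217285156 [ 0.51253581 -0.24948634] 23.371399212041435
```

View pics/w2.png

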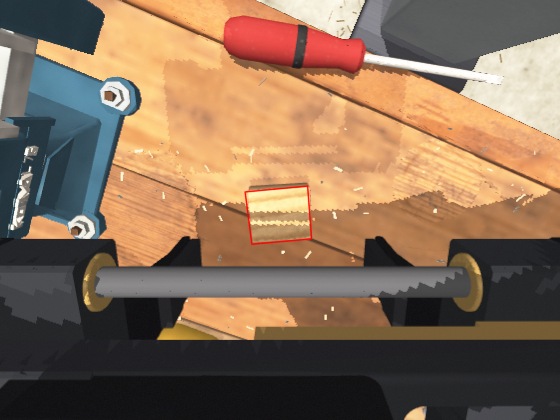

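```bash
python3 - <<'E'
import cv2
a=cv2.imread("pics/w2.png")[165:260,220:340]
cv2.imwrite("pics/w2c.png",cv2.resize(a,None,fx=6,fy=6,interpolation=cv2.INTER_NEAREST))
E
```

```text
(no output)
```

View pics/w2c.png

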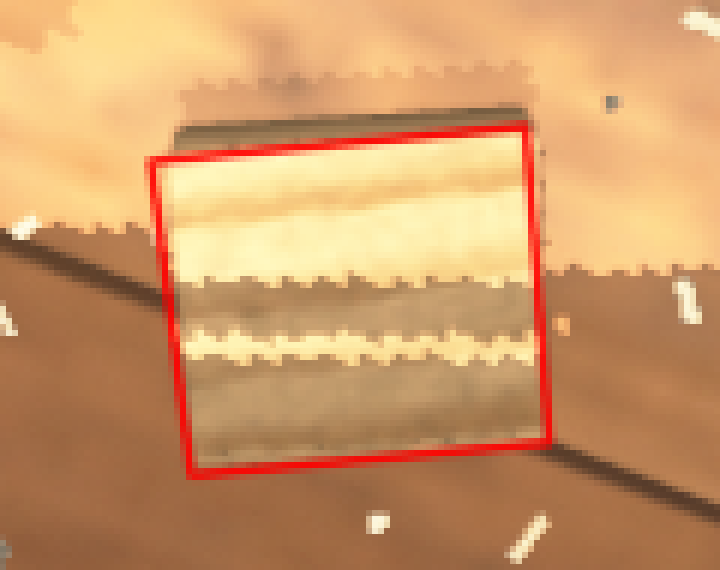

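```bash
cat >> h.py <<'E'
def quad(p,c,z,R=None,pos=None):
    X=unproj(p,c,z)[:,:2]; n=len(X)
    for i in range(n):
        e=X[(i+1)%n]-X[i]; print("edge",np.round(np.linalg.norm(e)*1000,1),"ang",np.round(np.degrees(np.arctan2(e[1],e[0])),1))
    print("ctr",np.round(X.mean(0)*1000,1)); return X
E
python3 - <<'E'
from h import *
p=imaging.camera_params("wrist")
print(-p["R"].T@p["t"])
c=np.array([(172,152),(525,130),(538,440),(190,466)])/6+[220,165]-.5
quad(p,c,.019)
g=cv2.imread("pics/w2.png")
E
```

```text
[ 0.41992559 -0.28646583  0.2740679 ]
edge 47.0 ang 115.7
edge 44.1 ang 25.7
edge 48.6 ang -63.4
edge 44.8 ang -156.3
ctr [ 493.5 -257.6]
```

apply_moves(
  steps=[
    {"x":4,"y":-1,"z":-30,"spin":0.055},
    {"x":3,"y":0,"z":-30,"spin":0},
    {"x":0,"y":0,"z":-20,"spin":0},
    {"x":0,"y":0,"z":-10,"spin":0},
    {"x":0,"y":0,"z":0,"spin":0},
  ],
)

```text
time_s: 3.9
position: [0.4962, -0.2596, 0.0315]
tcp_rot: [[-0.422, 0.017, -0.906], [0.906, 0.005, -0.422], [-0.003, -1.0, -0.018]]
force: [-0.6, 0.4, 0.5]
opening: 1.0
```

apply_moves(
  steps=[
    {"x":-2,"y":1.5,"z":-12,"spin":0},
    {"x":0,"y":0,"z":-8,"spin":0},
    {"x":0,"y":0,"z":0,"spin":0},
  ],
)

```text
time_s: 4.2
position: [0.4952, -0.259, 0.0123]
tcp_rot: [[-0.421, 0.021, -0.907], [0.907, 0.002, -0.421], [-0.007, -1.0, -0.02]]
force: [0.5, -0.5, 1.0]
opening: 0.999
```

apply_moves(
  grip=30,
  steps=[
    {"x":0,"y":0,"z":0,"spin":0},
    {"x":0,"y":0,"z":0,"spin":0},
    {"x":0,"y":0,"z":0,"spin":0},
    {"x":0,"y":0,"z":0,"spin":0},
    {"x":0,"y":0,"z":0,"spin":0},
  ],
)

```text
time_s: 4.7
position: [0.496, -0.2596, 0.0138]
tcp_rot: [[-0.421, 0.023, -0.907], [0.907, 0.0, -0.421], [-0.01, -1.0, -0.021]]
force: [-0.8, 0.2, 0.5]
opening: 0.63
```

apply_moves(
  steps=[
    {"x":0,"y":0,"z":-1,"spin":0},
    {"x":0,"y":0,"z":0,"spin":0},
  ],
)

```text
time_s: 4.9
position: [0.4962, -0.2596, 0.0136]
tcp_rot: [[-0.421, 0.023, -0.907], [0.907, -0.0, -0.421], [-0.01, -1.0, -0.021]]
force: [-1.0, 0.1, -0.7]
opening: 0.572
```

apply_moves(
  steps=[
    {"x":0,"y":0,"z":40,"spin":0},
    {"x":0,"y":0,"z":45,"spin":0},
    {"x":0,"y":20,"z":45,"spin":0},
    {"x":5,"y":35,"z":35,"spin":-0.1},
    {"x":5,"y":40,"z":15,"spin":-0.1},
    {"x":5,"y":45,"z":5,"spin":-0.1},
    {"x":5,"y":45,"z":0,"spin":-0.1},
    {"x":5,"y":45,"z":0,"spin":-0.1},
    {"x":2,"y":35,"z":0,"spin":-0.04},
    {"x":0,"y":20,"z":0,"spin":0},
    {"x":0,"y":0,"z":0,"spin":0},
  ],
)

```text
time_s: 6.0
position: [0.5223, 0.0347, 0.2041]
tcp_rot: [[0.134, 0.028, -0.991], [0.991, -0.01, 0.133], [-0.006, -1.0, -0.029]]
force: [0.7, -0.7, 0.6]
opening: 0.573
```

```bash
python3 - <<'E'
from h import *
s=read_state();print(s["position"],s["tcp_rot"],s["opening"])
p=imaging.camera_params("wrist")
im=imaging.capture("wrist");save(im,"w3")
import pickle;pickle.dump((p,s,im),open("w3.pkl","wb"))
for n in ["clamp","seat","jaw_pad","board_b"]:
    for d in spotter.cut_out(n,"wrist")[:3]: print(n,d["score"],d["rect"])
E
```

```text
[0.52230473 0.03469474 0.20405031] [[ 0.13356582  0.02817836 -0.99063926]
 [ 0.99102039 -0.01007633  0.13333059]
 [-0.00622497 -0.99955212 -0.02927118]] 0.5725560439185131
clamp 0.56 [225.9, 76.9, 102.7, 249.1]
seat 0.61 [225.1, 78.4, 101.3, 248.9]
jaw_pad 0.89 [252.8, 179.0, 51.5, 31.9]
jaw_pad 0.58 [233.2, 208.0, 102.1, 93.9]
board_b 0.91 [232.1, 209.2, 103.7, 96.7]
board_b 0.71 [429.7, 88.6, 62.6, 57.0]
```

View pics/w3.png

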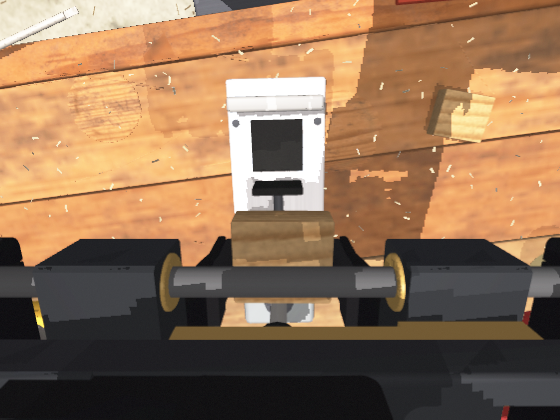

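The wrist view shows the seat pad at pixels (251–303, 121–171), the fence above it, the jaw below it, board_b held at (283,255), and board_a at (461,113).

```bash
python3 - <<'E'
from h import *
import pickle
p,s,im=pickle.load(open("w3.pkl","rb"))
g=cv2.cvtColor(im,cv2.COLOR_RGB2GRAY)
m=np.zeros_like(g);m[110:178,240:315]=(g[110:178,240:315]<90)
n,l,st,ce=cv2.connectedComponentsWithStats(m);k=l[145,277]
c=np.argwhere(l==k)[:,::-1].astype(np.float32);print(len(c),c.min(0),c.max(0))
X=unproj(p,c,.01)[:,:2]*1000
print(cv2.minAreaRect(X.astype(np.float32)),X.mean(0))
save(im,"w3a",(215,60,130,130),4.5);save(im,"w3b",(410,70,100,90),7)
E
```

```text
2537 [251. 119.] [301. 170.]
((483.8682861328125, 31.161386489868164), (51.86573791503906, 52.750308990478516), 83.19638061523438) [483.34596173  31.48738771]
```

View pics/w3a.png

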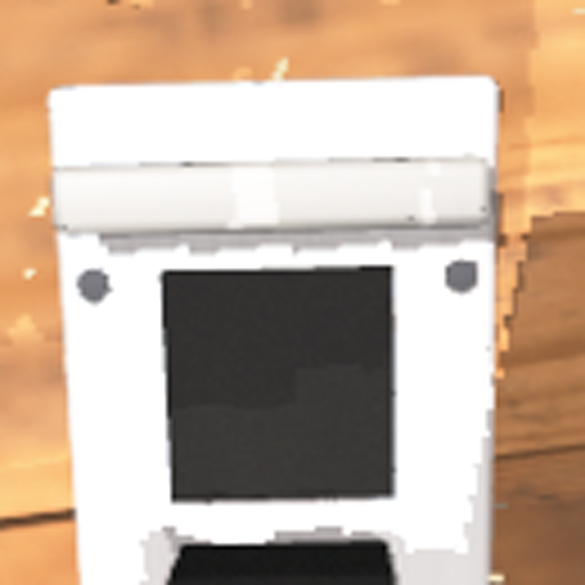

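View pics/w3b.png

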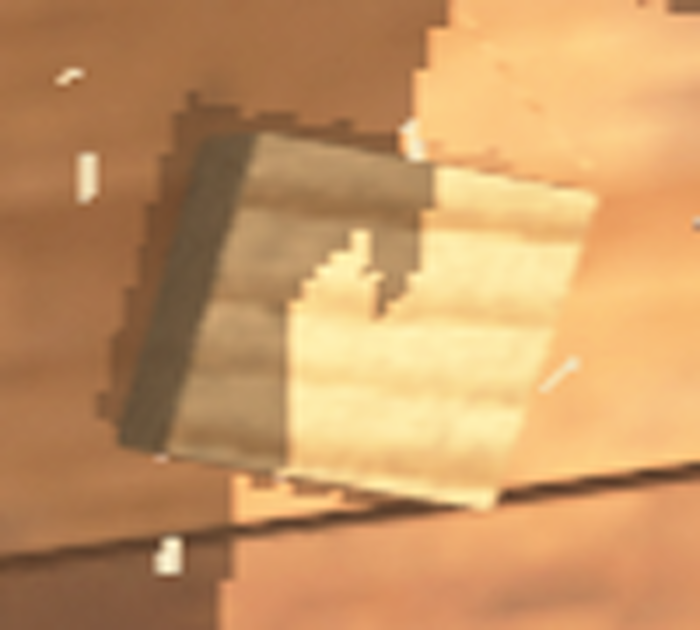

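apply_moves(
  steps=[
    {"x":-15,"y":-2,"z":-10,"spin":0.02},
    {"x":-15,"y":-1,"z":-35,"spin":0},
    {"x":-7,"y":0,"z":-40,"spin":0},
    {"x":0,"y":0,"z":-35,"spin":0},
    {"x":0,"y":0,"z":-15,"spin":0},
    {"x":0,"y":0,"z":0,"spin":0},
  ],
)

```text
time_s: 6.85
position: [0.4893, 0.0186, 0.0673]
tcp_rot: [[0.131, 0.04, -0.991], [0.991, -0.014, 0.131], [-0.009, -0.999, -0.041]]
force: [-0.0, 0.0, -0.8]
opening: 0.57
```

```bash
python3 - <<'E'
from h import *
s=read_state();print(s["position"],s["joint_positions"],s["qvel"],s["tau"])
E
```

```text
[0.48932323 0.01861803 0.0673254 ] [-10.69069401  35.44828296 110.61915401  -0.71128624  31.55116849
 -92.56998849] [-1.292772   -0.08024982 -0.36113193 -0.06271746  0.05207455 -0.15584936] [ 1.51846921e-01 -3.68144274e+01 -7.01145574e+00 -3.15992930e-02
 -2.34999899e-01  1.63159639e-03]
```

apply_moves(
  steps=[
    {"x":0,"y":0,"z":0,"spin":0},
  ],
)

```text
time_s: 6.95
position: [0.4896, 0.0176, 0.0672]
tcp_rot: [[0.133, 0.039, -0.99], [0.991, -0.014, 0.132], [-0.009, -0.999, -0.041]]
force: [0.1, -0.1, -0.4]
opening: 0.572
```

apply_moves(
  steps=[
    {"x":0,"y":6,"z":0,"spin":0},
  ],
)

```text
time_s: 7.05
position: [0.4905, 0.0225, 0.0679]
tcp_rot: [[0.135, 0.041, -0.99], [0.991, -0.015, 0.134], [-0.009, -0.999, -0.042]]
force: [0.3, 0.2, -1.0]
opening: 0.569
```

apply_moves(
  steps=[
    {"x":0,"y":0,"z":0,"spin":0.02},
  ],
)

```text
time_s: 7.15
position: [0.4912, 0.0227, 0.0688]
tcp_rot: [[0.114, 0.043, -0.993], [0.993, -0.014, 0.113], [-0.009, -0.999, -0.044]]
force: [0.3, -0.3, 0.0]
opening: 0.567
```

apply_moves(
  steps=[
    {"x":-7,"y":9,"z":-15,"spin":0},
    {"x":0,"y":0,"z":-15,"spin":0},
  ],
)

```text
time_s: 7.35
position: [0.4879, 0.0316, 0.0421]
tcp_rot: [[0.112, 0.054, -0.992], [0.994, -0.016, 0.111], [-0.01, -0.998, -0.055]]
force: [-0.3, 0.2, -0.5]
opening: 0.57
```

apply_moves(
  steps=[
    {"x":-3,"y":0,"z":-10,"spin":0},
  ],
)

```text
time_s: 7.45
position: [0.4865, 0.0316, 0.0328]
tcp_rot: [[0.11, 0.058, -0.992], [0.994, -0.016, 0.109], [-0.01, -0.998, -0.059]]
force: [0.2, 1.1, -0.3]
opening: 0.57
```

apply_moves(
  steps=[
    {"x":-3,"y":0,"z":-8,"spin":0},
  ],
)

```text
time_s: 7.55
position: [0.4841, 0.0318, 0.0252]
tcp_rot: [[0.109, 0.06, -0.992], [0.994, -0.017, 0.108], [-0.01, -0.998, -0.061]]
force: [-1.1, -0.7, -0.4]
opening: 0.57
```

Now release.

apply_moves(
  grip=80,
  steps=[
    {"x":0,"y":0,"z":-0.5,"spin":0},
    {"x":0,"y":0,"z":-0.5,"spin":0},
    {"x":0,"y":0,"z":0,"spin":0},
    {"x":0,"y":0,"z":0,"spin":0},
  ],
)

```text
time_s: 7.95
position: [0.4856, 0.0318, 0.0256]
tcp_rot: [[0.107, 0.063, -0.992], [0.994, -0.017, 0.106], [-0.01, -0.998, -0.065]]
force: [1.1, -0.3, 0.3]
opening: 0.844
```

apply_moves(
  grip=87,
  steps=[
    {"x":0,"y":0,"z":20,"spin":0},
    {"x":0,"y":0,"z":40,"spin":0},
    {"x":10,"y":0,"z":45,"spin":0},
    {"x":15,"y":0,"z":45,"spin":0},
    {"x":10,"y":0,"z":25,"spin":0},
  ],
)

```text
time_s: 8.45
position: [0.5164, 0.0323, 0.2047]
tcp_rot: [[0.108, 0.053, -0.993], [0.994, -0.015, 0.107], [-0.01, -0.998, -0.054]]
force: [0.4, -0.0, 0.2]
opening: 0.997
```

```bash
python3 - <<'E'
from h import *
s=read_state();print(s["position"],s["tcp_rot"],s["opening"])
p=imaging.camera_params("wrist")
im=imaging.capture("wrist");save(im,"w4")
import pickle;pickle.dump((p,s,im),open("w4.pkl","wb"))
p2=imaging.camera_params("top");it=imaging.capture("top");pickle.dump((p2,s,it),open("t4.pkl","wb"))
save(it,"t4",(240,140,90,120),5)
save(im,"w4a",(190,30,180,180),4)
E
```

```text
[0.51643777 0.03227158 0.20470894] [[ 0.10776253  0.05288784 -0.99276891]
 [ 0.9941294  -0.01546894  0.10708613]
 [-0.00969353 -0.99848064 -0.05424433]] 0.9967261719869794
```

View pics/w4.png

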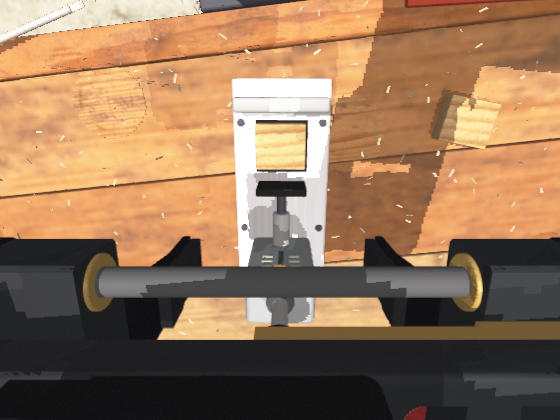

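View pics/w4a.png

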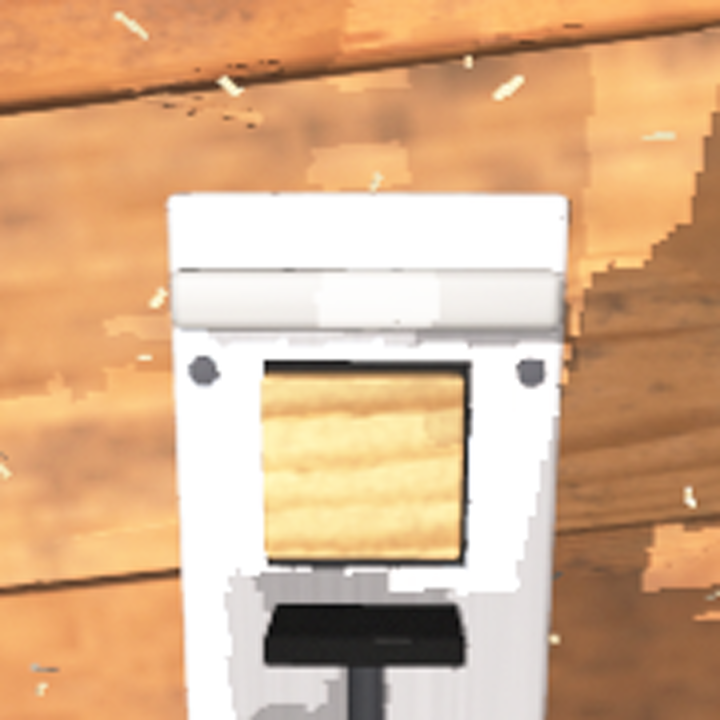

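Board_b lies on the seat, nearly centred and parallel to it (its top at crop (262–465, 374–560)).

```bash
python3 - <<'E'
from h import *
import pickle
p,s,im=pickle.load(open("w4.pkl","rb"))
c=np.array([(262,375),(465,373),(463,559),(267,562)])/4+[190,30]-.4
quad(p,c,.029)
print("seat");sc=np.array([(264,361),(471,361),(466,566),(262,566)])/4+[190,30]-.4;quad(p,sc[:2],.01)
save(im,"w4b",(425,80,85,80),7)
p3,s3,im3=pickle.load(open("w3.pkl","rb"))
print("board_a w3");quad(p3,np.array([(260,132),(600,195),(495,508),(165,455)])/7+[410,70]-.45,.019)
t=pickle.load(open("t4.pkl","rb"));save(t[2],"t4a",(190,200,50,45),12)
E
```

```text
edge 49.3 ang 84.3
edge 45.8 ang -5.6
edge 49.7 ang -95.3
edge 46.1 ang 173.9
ctr [482.4  31.5]
seat
edge 53.0 ang 83.8
edge 53.0 ang -96.2
ctr [457.7  34.8]
board_a w3
edge 49.4 ang 72.6
edge 43.8 ang -17.2
edge 49.4 ang -106.5
edge 44.6 ang 162.7
ctr [479.4 220.3]
```

View pics/w4b.png

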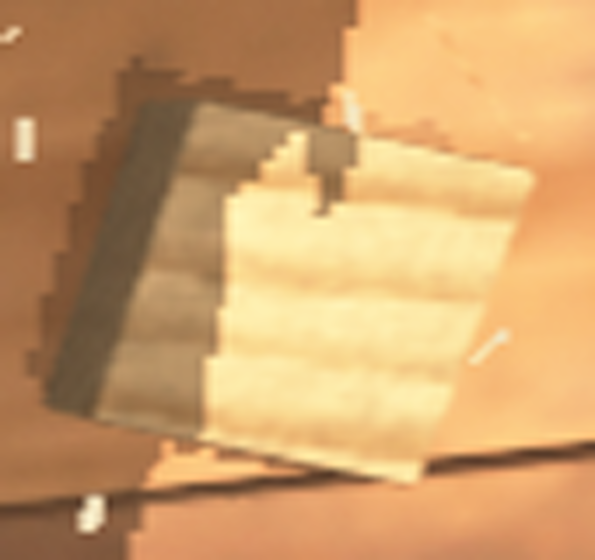

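View pics/t4.png

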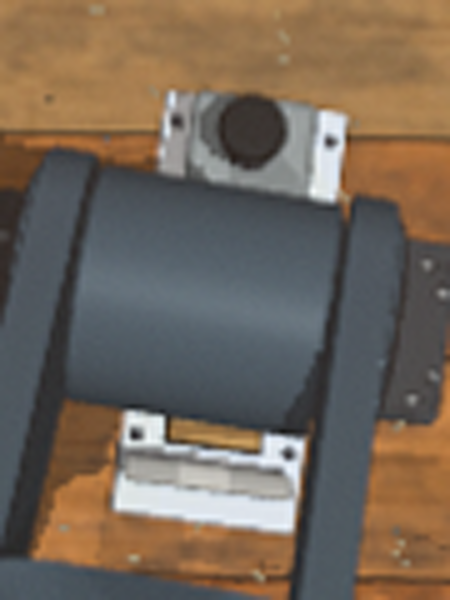

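apply_moves(
  steps=[
    {"x":-3,"y":16,"z":0,"spin":-0.145},
    {"x":-3,"y":16,"z":0,"spin":-0.145},
    {"x":-3,"y":16,"z":0,"spin":-0.145},
    {"x":-3,"y":16,"z":0,"spin":-0.145},
    {"x":-3,"y":16,"z":0,"spin":-0.145},
    {"x":-3,"y":16,"z":0,"spin":-0.145},
    {"x":-3,"y":16,"z":0,"spin":-0.145},
    {"x":-3,"y":16,"z":0,"spin":-0.145},
    {"x":-3,"y":16,"z":0,"spin":-0.145},
    {"x":-3,"y":16,"z":0,"spin":-0.145},
    {"x":-3,"y":16,"z":0,"spin":-0.145},
    {"x":-3,"y":12,"z":0,"spin":-0.145},
  ],
)

```text
time_s: 9.75
position: [0.466, 0.2231, 0.1932]
tcp_rot: [[0.943, -0.053, 0.329], [-0.331, -0.042, 0.943], [-0.036, -0.998, -0.058]]
force: [-0.2, 0.8, -0.3]
opening: 1.0
```

apply_moves(
  steps=[
    {"x":2,"y":0,"z":0,"spin":-0.145},
    {"x":2,"y":0,"z":0,"spin":-0.145},
    {"x":2,"y":0,"z":0,"spin":-0.145},
    {"x":2,"y":0,"z":0,"spin":-0.145},
    {"x":2,"y":0,"z":0,"spin":-0.145},
    {"x":2,"y":0,"z":0,"spin":-0.145},
    {"x":2,"y":0,"z":0,"spin":-0.145},
    {"x":1,"y":0,"z":-10,"spin":-0.145},
    {"x":0,"y":0,"z":-15,"spin":-0.145},
    {"x":0,"y":0,"z":-20,"spin":-0.145},
    {"x":0,"y":0,"z":-20,"spin":-0.08},
    {"x":0,"y":0,"z":0,"spin":0},
  ],
)

```text
time_s: 10.95
position: [0.4641, 0.2208, 0.112]
tcp_rot: [[-0.346, -0.068, 0.936], [-0.938, 0.067, -0.341], [-0.04, -0.995, -0.087]]
force: [-1.4, 0.2, 0.4]
opening: 1.003
```

```bash
python3 - <<'E'
from h import *
s=read_state();print(s["position"],s["tcp_rot"],s["opening"],s["joint_positions"])
p=imaging.camera_params("wrist")
im=imaging.capture("wrist");save(im,"w5")
import pickle;pickle.dump((p,s,im),open("w5.pkl","wb"))
for d in spotter.cut_out("board_a","wrist")[:3]: print(d["score"],d["rect"])
E
```

```text
[0.4641376  0.22078865 0.11195682] [[-0.3455559  -0.06840487  0.93590165]
 [-0.93756301  0.06723503 -0.34125512]
 [-0.03958186 -0.99538948 -0.08736734]] 1.0025097945411883 [ 10.29172869  32.94919767 102.61634602   6.07551584  47.774513
 116.20836412]
0.92 [496.6, 48.8, 63.2, 83.7]
```

View pics/w5.png

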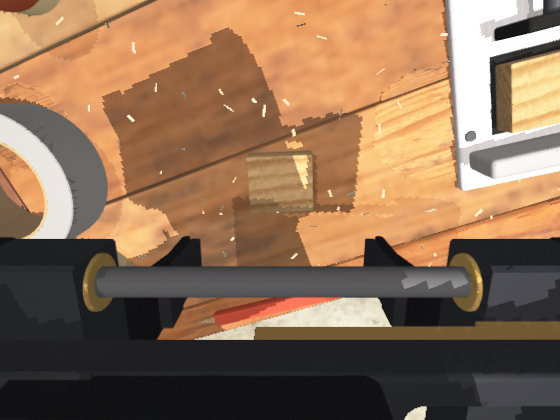

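apply_moves(
  steps=[
    {"x":0,"y":0,"z":0,"spin":0},
    {"x":0,"y":0,"z":0,"spin":0},
    {"x":0,"y":0,"z":0,"spin":0},
    {"x":0,"y":0,"z":0,"spin":0},
  ],
)

```text
time_s: 11.45
position: [0.468, 0.222, 0.1166]
tcp_rot: [[-0.34, -0.058, 0.939], [-0.939, 0.069, -0.336], [-0.045, -0.996, -0.078]]
force: [0.3, -0.4, -0.9]
opening: 1.0
```

```bash
python3 - <<'E'
from h import *
s=read_state();print(s["position"],s["tcp_rot"],s["joint_positions"],s["tau"])
import pickle
p,s,im=pickle.load(open("w5.pkl","rb"));save(im,"w5b",(235,135,95,90),7)
E
```

```text
[0.46803733 0.22199041 0.11664376] [[-0.33973092 -0.05836236  0.93871014]
 [-0.9394397   0.06893955 -0.33570878]
 [-0.0451215  -0.99591223 -0.07824881]] [ 10.3497935   32.53707842 102.27817252   6.05473305  47.93291096
 115.96338698] [-1.44825570e-02 -3.89140999e+01 -1.08860707e+01  1.94165418e-01
  9.84383281e-02 -6.18423015e-03]
```

View pics/w5b.png

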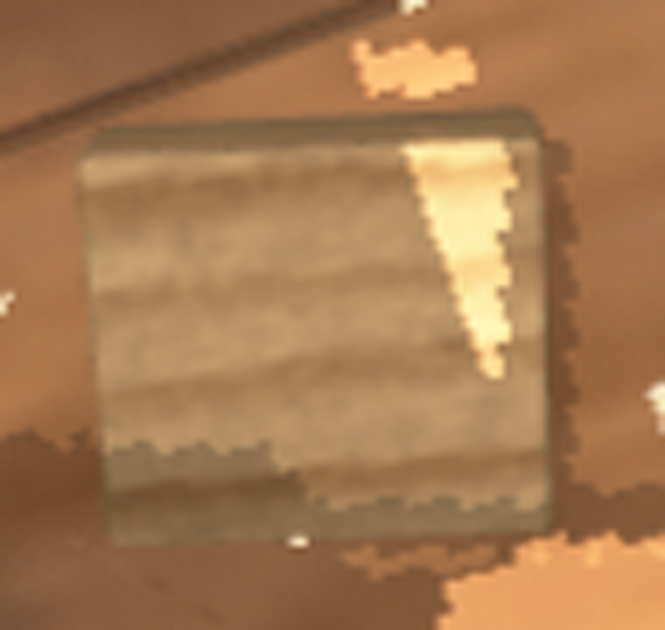

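apply_moves(
  steps=[
    {"x":0,"y":0,"z":0,"spin":0.145},
    {"x":0,"y":0,"z":0,"spin":0.145},
    {"x":0,"y":0,"z":0,"spin":0.145},
    {"x":0,"y":0,"z":0,"spin":0.145},
    {"x":0,"y":0,"z":0,"spin":0.145},
    {"x":0,"y":0,"z":0,"spin":0.145},
    {"x":0,"y":0,"z":0,"spin":0},
    {"x":0,"y":0,"z":0,"spin":0},
  ],
)

```text
time_s: 12.25
position: [0.4701, 0.2226, 0.12]
tcp_rot: [[0.524, -0.084, 0.848], [-0.851, 0.001, 0.525], [-0.045, -0.996, -0.071]]
force: [-0.8, 0.5, 0.0]
opening: 1.002
```

apply_moves(
  steps=[
    {"x":-1,"y":0,"z":-1,"spin":0},
    {"x":-1,"y":0,"z":-1,"spin":0},
    {"x":-1,"y":0,"z":-1,"spin":0},
    {"x":-1,"y":0,"z":-1,"spin":0},
    {"x":-1,"y":0,"z":-1,"spin":0},
    {"x":-1,"y":0,"z":-1,"spin":0},
    {"x":-1,"y":0,"z":-1,"spin":0},
    {"x":-1,"y":0,"z":-1,"spin":0},
  ],
)

```text
time_s: 13.05
position: [0.4614, 0.2222, 0.1115]
tcp_rot: [[0.518, -0.084, 0.851], [-0.854, 0.001, 0.52], [-0.045, -0.996, -0.071]]
force: [-0.3, 0.1, 0.1]
opening: 1.004
```

apply_moves(
  steps=[
    {"x":0,"y":0,"z":50,"spin":0},
    {"x":0,"y":0,"z":50,"spin":0},
    {"x":0,"y":0,"z":50,"spin":0},
    {"x":0,"y":0,"z":50,"spin":0},
  ],
)

```text
time_s: 13.45
position: [0.4539, 0.2203, 0.3066]
tcp_rot: [[0.516, -0.111, 0.849], [-0.855, -0.005, 0.519], [-0.053, -0.994, -0.097]]
force: [1.3, 0.7, -0.8]
opening: 1.0
```

apply_moves(
  steps=[
    {"x":0,"y":0,"z":-15,"spin":0},
    {"x":0,"y":0,"z":-15,"spin":0},
    {"x":0,"y":0,"z":-15,"spin":0},
    {"x":0,"y":0,"z":-15,"spin":0},
  ],
)

```text
time_s: 13.85
position: [0.4607, 0.2223, 0.2573]
tcp_rot: [[0.518, -0.082, 0.852], [-0.854, 0.002, 0.52], [-0.044, -0.997, -0.069]]
force: [-0.9, -0.0, 0.4]
opening: 1.0
```

apply_moves(
  steps=[
    {"x":0,"y":0,"z":-40,"spin":0},
    {"x":0,"y":0,"z":-40,"spin":0},
    {"x":0,"y":0,"z":-40,"spin":0},
  ],
)

```text
time_s: 14.15
position: [0.4643, 0.2233, 0.1382]
tcp_rot: [[0.519, -0.068, 0.852], [-0.854, 0.005, 0.52], [-0.04, -0.998, -0.055]]
force: [0.8, -0.3, -0.6]
opening: 0.999
```

apply_moves(
  steps=[
    {"x":0,"y":0,"z":50,"spin":0},
    {"x":0,"y":0,"z":50,"spin":0},
    {"x":0,"y":0,"z":-15,"spin":0},
    {"x":0,"y":0,"z":-15,"spin":0},
    {"x":0,"y":0,"z":-15,"spin":0},
    {"x":0,"y":0,"z":-15,"spin":0},
    {"x":0,"y":0,"z":-15,"spin":0},
    {"x":0,"y":0,"z":-15,"spin":0},
  ],
)

```text
time_s: 14.95
position: [0.4574, 0.2216, 0.1207]
tcp_rot: [[0.515, -0.121, 0.848], [-0.855, -0.007, 0.518], [-0.057, -0.993, -0.107]]
force: [0.8, -0.2, -0.1]
opening: 1.004
```

apply_moves(
  steps=[
    {"x":0,"y":0,"z":0,"spin":0},
    {"x":0,"y":0,"z":0,"spin":0},
  ],
)

```text
time_s: 15.15
position: [0.456, 0.2213, 0.1191]
tcp_rot: [[0.515, -0.125, 0.848], [-0.855, -0.008, 0.518], [-0.058, -0.992, -0.111]]
force: [0.5, -0.3, -0.4]
opening: 0.998
```

apply_moves(
  steps=[
    {"x":0,"y":0,"z":15,"spin":0},
    {"x":0,"y":0,"z":15,"spin":0},
    {"x":0,"y":0,"z":15,"spin":0},
    {"x":0,"y":0,"z":15,"spin":0},
    {"x":0,"y":0,"z":15,"spin":0},
    {"x":0,"y":0,"z":15,"spin":0},
  ],
)

```text
time_s: 15.75
position: [0.4556, 0.2213, 0.2151]
tcp_rot: [[0.515, -0.124, 0.848], [-0.855, -0.008, 0.518], [-0.058, -0.992, -0.11]]
force: [0.6, 0.6, 0.2]
opening: 0.999
```

apply_moves(
  steps=[
    {"x":0,"y":0,"z":0,"spin":0},
    {"x":0,"y":0,"z":0,"spin":0},
  ],
)

```text
time_s: 15.95
position: [0.4573, 0.2218, 0.2185]
tcp_rot: [[0.516, -0.116, 0.849], [-0.855, -0.006, 0.519], [-0.055, -0.993, -0.102]]
force: [-0.3, -0.4, 0.5]
opening: 1.002
```

apply_moves(
  steps=[
    {"x":0,"y":0,"z":-45,"spin":0},
    {"x":0,"y":0,"z":-45,"spin":0},
  ],
)

```text
time_s: 16.15
position: [0.4629, 0.2233, 0.1321]
tcp_rot: [[0.517, -0.098, 0.85], [-0.855, -0.002, 0.519], [-0.049, -0.995, -0.085]]
force: [0.5, -0.5, -1.3]
opening: 1.0
```

apply_moves(
  steps=[
    {"x":0,"y":0,"z":0,"spin":0},
    {"x":0,"y":0,"z":0,"spin":0},
  ],
)

```text
time_s: 16.35
position: [0.4587, 0.2222, 0.1274]
tcp_rot: [[0.516, -0.111, 0.849], [-0.855, -0.005, 0.519], [-0.054, -0.994, -0.097]]
force: [0.1, 0.3, 0.4]
opening: 0.999
```

apply_moves(
  steps=[
    {"x":0,"y":0,"z":10,"spin":0},
    {"x":0,"y":0,"z":20,"spin":0},
    {"x":0,"y":0,"z":30,"spin":0},
    {"x":0,"y":0,"z":40,"spin":0},
    {"x":0,"y":0,"z":50,"spin":0},
    {"x":0,"y":0,"z":0,"spin":0},
  ],
)

```text
time_s: 16.95
position: [0.4608, 0.2229, 0.2933]
tcp_rot: [[0.517, -0.096, 0.851], [-0.855, -0.001, 0.519], [-0.049, -0.995, -0.083]]
force: [0.1, -0.1, -0.5]
opening: 1.0
```

apply_moves(
  steps=[
    {"x":0,"y":0,"z":-50,"spin":0},
    {"x":0,"y":0,"z":-40,"spin":0},
    {"x":0,"y":0,"z":-30,"spin":0},
    {"x":0,"y":0,"z":-20,"spin":0},
    {"x":0,"y":0,"z":-10,"spin":0},
    {"x":0,"y":0,"z":0,"spin":0},
  ],
)

```text
time_s: 17.55
position: [0.468, 0.225, 0.1566]
tcp_rot: [[0.519, -0.061, 0.853], [-0.854, 0.007, 0.52], [-0.037, -0.998, -0.048]]
force: [0.2, 0.5, 0.5]
opening: 0.999
```

The gentle-start, sharp-stop cycle takes out the tilt, so I'll repeat it once.

apply_moves(
  steps=[
    {"x":0,"y":0,"z":10,"spin":0},
    {"x":0,"y":0,"z":20,"spin":0},
    {"x":0,"y":0,"z":30,"spin":0},
    {"x":0,"y":0,"z":40,"spin":0},
    {"x":0,"y":0,"z":50,"spin":0},
    {"x":0,"y":0,"z":0,"spin":0},
  ],
)

```text
time_s: 18.15
position: [0.4705, 0.2258, 0.3224]
tcp_rot: [[0.52, -0.045, 0.853], [-0.854, 0.011, 0.521], [-0.032, -0.999, -0.033]]
force: [0.7, -0.6, 0.1]
opening: 0.999
```

apply_moves(
  steps=[
    {"x":0,"y":0,"z":-50,"spin":0},
    {"x":0,"y":0,"z":-40,"spin":0},
    {"x":0,"y":0,"z":-30,"spin":0},
    {"x":0,"y":0,"z":-20,"spin":0},
    {"x":0,"y":0,"z":-10,"spin":0},
    {"x":0,"y":0,"z":0,"spin":0},
  ],
)

```text
time_s: 18.75
position: [0.477, 0.2277, 0.184]
tcp_rot: [[0.521, -0.012, 0.853], [-0.853, 0.018, 0.522], [-0.021, -1.0, -0.001]]
force: [-0.5, 0.2, 0.9]
opening: 0.998
```

apply_moves(
  steps=[
    {"x":0,"y":-2,"z":-5,"spin":-0.06},
    {"x":0,"y":-2,"z":-10,"spin":-0.12},
    {"x":0,"y":-2,"z":-15,"spin":-0.145},
    {"x":0,"y":-1,"z":-15,"spin":-0.145},
    {"x":0,"y":0,"z":-10,"spin":-0.145},
    {"x":0,"y":0,"z":-5,"spin":-0.12},
    {"x":0,"y":0,"z":0,"spin":-0.07},
    {"x":0,"y":0,"z":0,"spin":-0.03},
    {"x":0,"y":0,"z":0,"spin":0},
  ],
)

```text
time_s: 19.65
position: [0.4891, 0.2235, 0.1385]
tcp_rot: [[-0.313, 0.037, 0.949], [-0.949, 0.016, -0.314], [-0.027, -0.999, 0.03]]
force: [-1.3, 0.4, 0.6]
opening: 0.998
```

```bash
python3 - <<'E'
from h import *
s=read_state();print(s["position"],s["tcp_rot"],s["opening"],s["joint_positions"])
p=imaging.camera_params("wrist")
im=imaging.capture("wrist");save(im,"w6")
import pickle;pickle.dump((p,s,im),open("w6.pkl","wb"))
d=spotter.cut_out("board_a","wrist")
for k in d[:3]: print(k["score"],k["rect"])
save(im,"w6b",(225,130,110,110),6)
E
```

```text
[0.48912184 0.22348916 0.13849711] [[-0.31293765  0.03686796  0.94905784]
 [-0.94939406  0.01610649 -0.3136742 ]
 [-0.02685051 -0.99919034  0.02996189]] 0.9983511917170548 [ 12.39103618  30.37940501 101.31650587   0.62242498  46.04392565
 120.23407302]
0.91 [265.2, 185.6, 55.6, 60.2]
0.81 [474.4, 110.4, 77.8, 67.1]
0.28 [0.0, 2.3, 122.5, 73.0]
```

View pics/w6b.png

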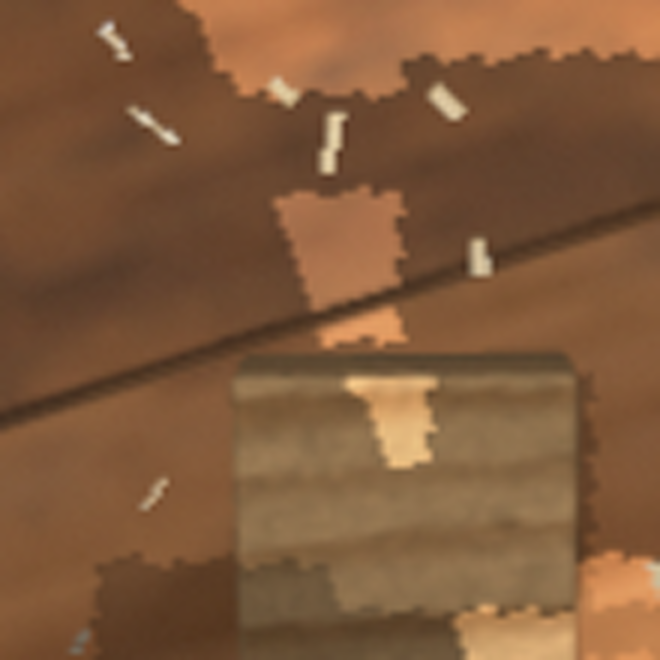

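```bash
python3 - <<'E'
from h import *
import pickle
p,s,im=pickle.load(open("w6.pkl","rb"));save(im,"w6c",(250,175,90,80),7)
E
```

```text
(no output)
```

View pics/w6c.png

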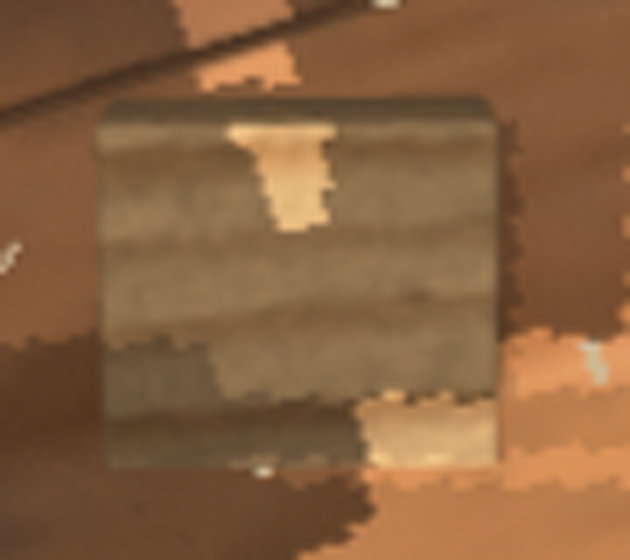

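```bash
python3 - <<'E'
from h import *
import pickle
p,s,im=pickle.load(open("w6.pkl","rb"))
quad(p,np.array([(98,124),(498,122),(498,466),(106,467)])/7+[250,175]-.45,.019)
# board_b on the seat from this same view
save(im,"w6d",(455,90,105,95),7)
E
```

```text
edge 49.1 ang -107.7
edge 44.4 ang 163.2
edge 49.9 ang 72.4
edge 44.5 ang -17.7
ctr [479.  219.8]
```

View pics/w6d.png

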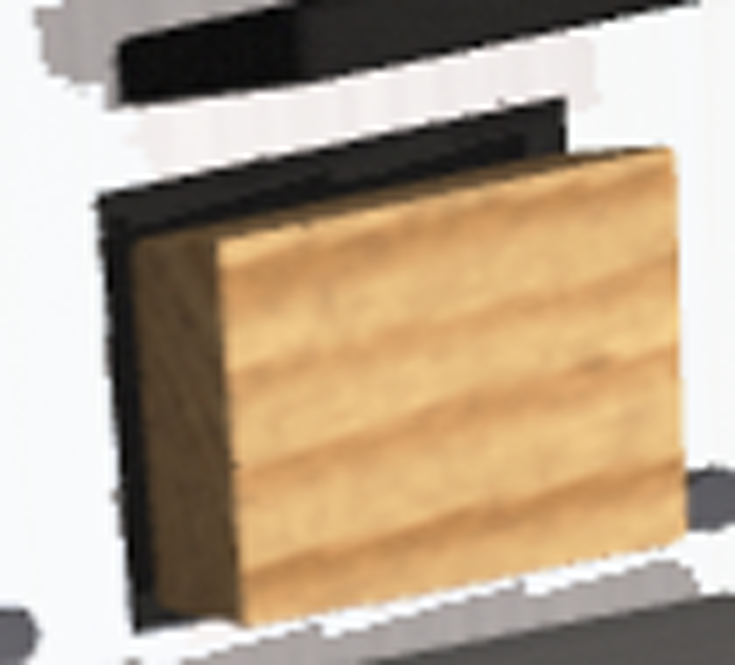

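```bash
python3 - <<'E'
from h import *
import pickle
p,s,im=pickle.load(open("w6.pkl","rb"))
quad(p,np.array([(217,240),(673,148),(687,537),(245,627)])/7+[455,90]-.45,.029)
E
```

```text
edge 49.0 ang -96.7
edge 43.7 ang 174.1
edge 49.3 ang 84.0
edge 44.3 ang -6.2
ctr [482.2  30.7]
```

apply_moves(
  steps=[
    {"x":-4,"y":-1,"z":-8,"spin":0.012},
    {"x":-4,"y":-1,"z":-20,"spin":0},
    {"x":-4,"y":-1,"z":-28,"spin":0},
    {"x":-3,"y":-1,"z":-22,"spin":0},
    {"x":0,"y":0,"z":-10,"spin":0},
    {"x":0,"y":0,"z":0,"spin":0},
  ],
)

```text
time_s: 20.35
position: [0.4749, 0.2196, 0.0494]
tcp_rot: [[-0.295, 0.043, 0.954], [-0.955, 0.018, -0.296], [-0.03, -0.999, 0.036]]
force: [-0.9, -0.2, 0.3]
opening: 1.001
```

apply_moves(
  steps=[
    {"x":2,"y":0,"z":-8,"spin":0},
    {"x":1.5,"y":0,"z":-12,"spin":0},
    {"x":0,"y":0,"z":-8,"spin":0},
    {"x":0,"y":0,"z":-3,"spin":0},
  ],
)

```text
time_s: 20.75
position: [0.4813, 0.2202, 0.0182]
tcp_rot: [[-0.295, 0.049, 0.954], [-0.955, 0.019, -0.296], [-0.033, -0.999, 0.041]]
force: [0.7, -0.3, 0.1]
opening: 0.998
```

apply_moves(
  steps=[
    {"x":-2.5,"y":-0.5,"z":-4,"spin":0},
    {"x":0,"y":0,"z":-2,"spin":0},
  ],
)

```text
time_s: 20.95
position: [0.4788, 0.2197, 0.0117]
tcp_rot: [[-0.294, 0.049, 0.954], [-0.955, 0.02, -0.296], [-0.033, -0.999, 0.041]]
force: [0.6, 0.2, 0.5]
opening: 1.002
```

apply_moves(
  grip=30,
  steps=[
    {"x":0,"y":0,"z":0,"spin":0},
    {"x":0,"y":0,"z":0,"spin":0},
    {"x":0,"y":0,"z":0,"spin":0},
    {"x":0,"y":0,"z":0,"spin":0},
    {"x":0,"y":0,"z":0,"spin":0},
    {"x":0,"y":0,"z":0,"spin":0},
    {"x":0,"y":0,"z":0,"spin":0},
  ],
)

```text
time_s: 21.65
position: [0.4792, 0.2199, 0.0124]
tcp_rot: [[-0.294, 0.051, 0.954], [-0.955, 0.02, -0.296], [-0.034, -0.999, 0.043]]
force: [-0.8, 0.3, -0.2]
opening: 0.576
```

apply_moves(
  steps=[
    {"x":0,"y":0,"z":10,"spin":0},
    {"x":0,"y":0,"z":25,"spin":0},
    {"x":0,"y":-5,"z":35,"spin":0},
    {"x":0,"y":-15,"z":25,"spin":0.03},
    {"x":0,"y":-25,"z":10,"spin":0.05},
    {"x":0,"y":-30,"z":0,"spin":0.05},
    {"x":0,"y":-35,"z":0,"spin":0.05},
    {"x":0,"y":-30,"z":0,"spin":0.015},
    {"x":0,"y":-25,"z":0,"spin":0},
    {"x":0,"y":-15,"z":0,"spin":0},
    {"x":0,"y":-5,"z":0,"spin":0},
    {"x":0,"y":0,"z":0,"spin":0},
  ],
)

```text
time_s: 22.85
position: [0.4787, 0.0286, 0.1287]
tcp_rot: [[-0.092, 0.055, 0.994], [-0.995, 0.027, -0.094], [-0.032, -0.998, 0.052]]
force: [-0.0, -0.3, -1.2]
opening: 0.569
```

```bash
python3 - <<'E'
from h import *
s=read_state();print(s["position"],s["tcp_rot"],s["opening"],s["joint_positions"])
p=imaging.camera_params("wrist")
im=imaging.capture("wrist");save(im,"w7")
import pickle;pickle.dump((p,s,im),open("w7.pkl","wb"))
E
```

```text
[0.47870627 0.0285905  0.12874668] [[-0.09191978  0.05494632  0.99424929]
 [-0.99524613  0.02720329 -0.09351531]
 [-0.03218518 -0.99811867  0.05218459]] 0.5686132276060017 [-11.33835413  27.8195364  110.55572612   3.42191654  38.8913254
  81.3741591 ]
```

View pics/w7.png

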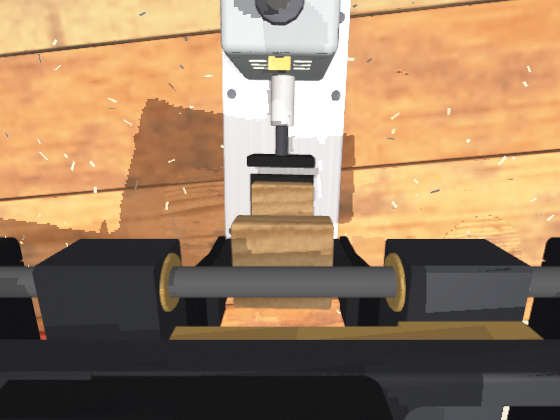

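apply_moves(
  steps=[
    {"x":1,"y":1,"z":-7,"spin":-0.01},
    {"x":1,"y":1,"z":-14,"spin":0},
    {"x":0,"y":0.5,"z":-18,"spin":0},
    {"x":0,"y":0,"z":-14,"spin":0},
    {"x":0,"y":0,"z":-7,"spin":0},
    {"x":0,"y":0,"z":0,"spin":0},
  ],
)

```text
time_s: 23.5
position: [0.4805, 0.0374, 0.0657]
tcp_rot: [[-0.096, 0.056, 0.994], [-0.995, 0.028, -0.097], [-0.033, -0.998, 0.053]]
force: [0.1, 0.3, -0.9]
opening: 0.569
```

apply_moves(
  steps=[
    {"x":1,"y":-3,"z":-4,"spin":0},
    {"x":1,"y":-3,"z":-6,"spin":0},
    {"x":0,"y":0,"z":-4,"spin":0},
  ],
)

```text
time_s: 23.8
position: [0.4837, 0.0317, 0.0519]
tcp_rot: [[-0.094, 0.058, 0.994], [-0.995, 0.027, -0.096], [-0.033, -0.998, 0.056]]
force: [-0.1, 0.4, -0.8]
opening: 0.574
```

apply_moves(
  steps=[
    {"x":-1.5,"y":-0.6,"z":-3,"spin":-0.006},
    {"x":0,"y":0,"z":-2,"spin":0},
  ],
)

```text
time_s: 24.0
position: [0.4824, 0.0307, 0.0465]
tcp_rot: [[-0.101, 0.059, 0.993], [-0.994, 0.027, -0.103], [-0.033, -0.998, 0.056]]
force: [-0.3, -0.1, 0.2]
opening: 0.568
```

```bash
python3 - <<'E'
from h import *
s=read_state();print(s["position"],s["tcp_rot"][:,1])
p=imaging.camera_params("wrist")
im=imaging.capture("wrist");save(im,"w8",(200,140,160,110),5)
im=imaging.capture("side");save(im,"s8",(220,180,110,90),7)
E
```

```text
[0.48238734 0.0307001  0.04651306] [ 0.05904911  0.02688683 -0.99789293]
```

View pics/w8.png

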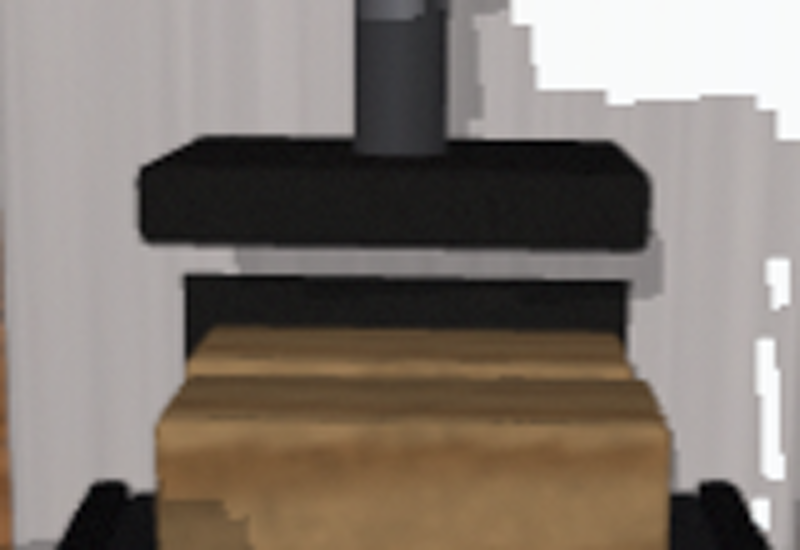

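View pics/s8.png

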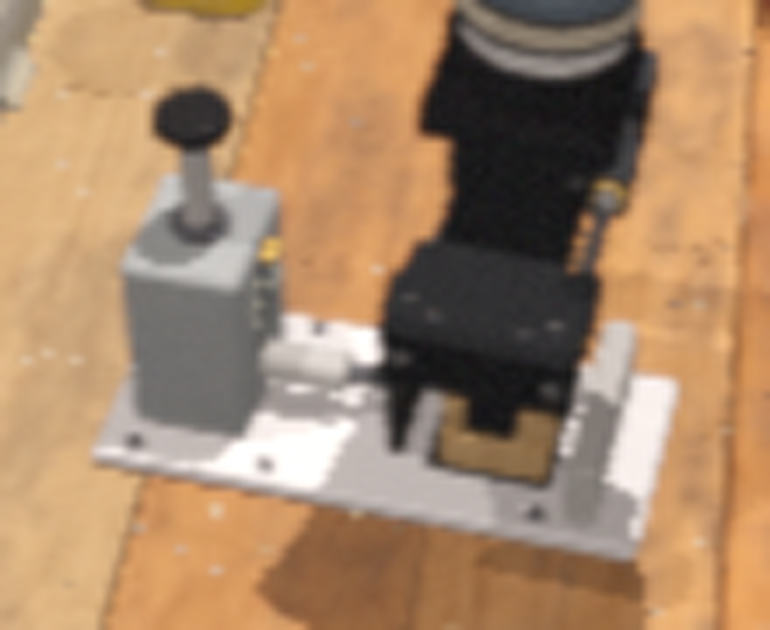

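apply_moves(
  steps=[
    {"x":-0.5,"y":0.7,"z":-3,"spin":0.005},
    {"x":0,"y":0,"z":-2,"spin":0},
  ],
)

```text
time_s: 24.3
position: [0.4823, 0.0314, 0.0417]
tcp_rot: [[-0.096, 0.06, 0.994], [-0.995, 0.027, -0.097], [-0.033, -0.998, 0.057]]
force: [-0.3, -0.6, -0.7]
opening: 0.576
```

apply_moves(
  grip=80,
  steps=[
    {"x":0,"y":0,"z":-0.5,"spin":0},
    {"x":0,"y":0,"z":0,"spin":0},
    {"x":0,"y":0,"z":0,"spin":0},
    {"x":0,"y":0,"z":0,"spin":0},
  ],
)

```text
time_s: 24.7
position: [0.4826, 0.0314, 0.0412]
tcp_rot: [[-0.095, 0.061, 0.994], [-0.995, 0.027, -0.097], [-0.033, -0.998, 0.058]]
force: [-0.2, 0.0, -0.0]
opening: 0.849
```

```bash
python3 - <<'E'
from h import *
s=read_state();print(s["position"],s["tcp_rot"][:,1],s["force"])
im=imaging.capture("wrist");save(im,"w9",(200,140,160,110),5)
im=imaging.capture("side");save(im,"s9",(220,180,110,90),7)
E
```

```text
[0.48261472 0.03142847 0.04123352] [ 0.0607706   0.02684998 -0.99779057] [-0.20920552  0.00749214 -0.02997261]
```

View pics/w9.png

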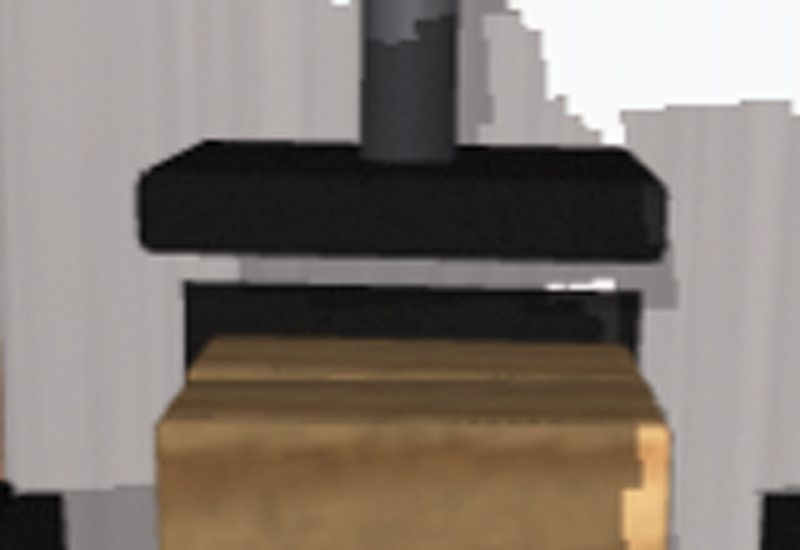

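View pics/s9.png

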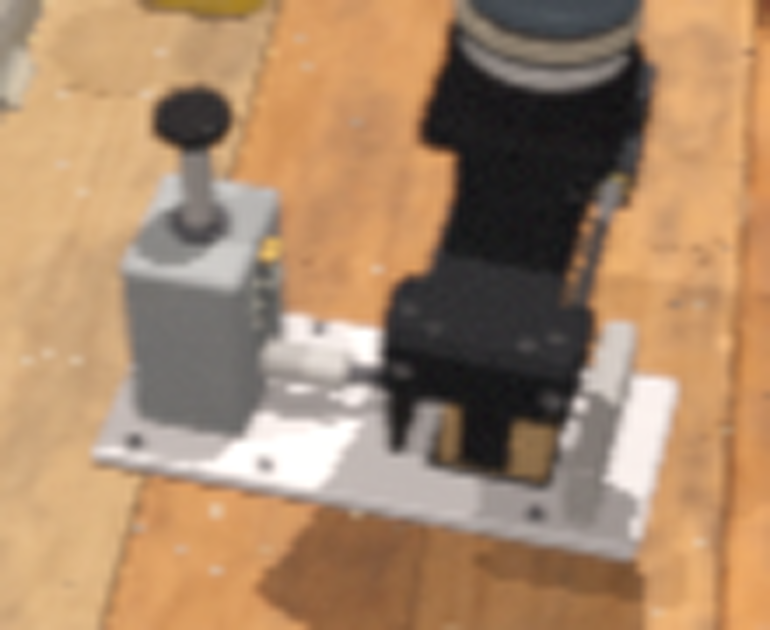

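apply_moves(
  grip=87,
  steps=[
    {"x":0,"y":0,"z":12,"spin":0},
    {"x":0,"y":0,"z":25,"spin":0},
    {"x":0,"y":0,"z":40,"spin":0},
    {"x":-15,"y":0,"z":40,"spin":0},
    {"x":-20,"y":0,"z":30,"spin":0},
    {"x":-15,"y":0,"z":10,"spin":0},
    {"x":0,"y":0,"z":0,"spin":0},
  ],
)

```text
time_s: 25.5
position: [0.4303, 0.0313, 0.2032]
tcp_rot: [[-0.096, 0.06, 0.994], [-0.995, 0.027, -0.098], [-0.032, -0.998, 0.057]]
force: [0.5, -0.2, -0.2]
opening: 0.997
```

```bash
python3 - <<'E'
from h import *
s=read_state();print(s["position"],s["tcp_rot"],s["force"])
p=imaging.camera_params("wrist")
im=imaging.capture("wrist");save(im,"w10");save(im,"w10a",(200,20,180,200),3.5)
import pickle;pickle.dump((p,s,im),open("w10.pkl","wb"))
E
```

```text
[0.43033638 0.03134328 0.20317903] [[-0.09578709  0.06003923  0.99358952]
 [-0.99488036  0.02653184 -0.09751476]
 [-0.03221647 -0.99784335  0.05719044]] [ 0.4778768  -0.18297671 -0.19962327]
```

View pics/w10a.png

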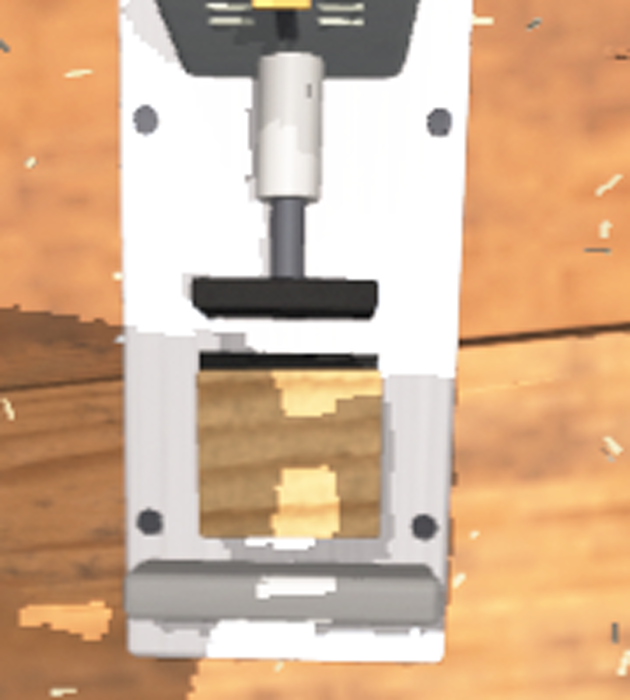

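apply_moves(
  grip=0,
  steps=[
    {"x":5,"y":0,"z":5,"spin":0.07},
    {"x":10,"y":0,"z":5,"spin":0.145},
    {"x":10,"y":0,"z":5,"spin":0.145},
    {"x":10,"y":0,"z":5,"spin":0.145},
    {"x":10,"y":0,"z":5,"spin":0.145},
    {"x":10,"y":0,"z":0,"spin":0.145},
    {"x":10,"y":0,"z":0,"spin":0.145},
    {"x":10,"y":0,"z":0,"spin":0.145},
    {"x":10,"y":0,"z":0,"spin":0.145},
    {"x":10,"y":0,"z":0,"spin":0.145},
    {"x":10,"y":0,"z":0,"spin":0.145},
    {"x":10,"y":0,"z":0,"spin":0.145},
  ],
)

```text
time_s: 26.75
position: [0.5559, 0.0305, 0.2127]
tcp_rot: [[0.997, -0.048, -0.053], [0.055, 0.049, 0.997], [-0.045, -0.998, 0.051]]
force: [0.3, -0.4, 0.3]
opening: 0.033
```

apply_moves(
  steps=[
    {"x":8,"y":0,"z":0,"spin":0.145},
    {"x":8,"y":0,"z":0,"spin":0.145},
    {"x":8,"y":0,"z":0,"spin":0.145},
    {"x":5,"y":0,"z":0,"spin":0.145},
    {"x":0,"y":0,"z":0,"spin":0.145},
    {"x":0,"y":0,"z":0,"spin":0.145},
    {"x":0,"y":0,"z":0,"spin":0.145},
    {"x":0,"y":0,"z":0,"spin":0.145},
    {"x":0,"y":0,"z":0,"spin":0.145},
    {"x":0,"y":0,"z":0,"spin":0.07},
    {"x":0,"y":0,"z":0,"spin":0},
  ],
)

```text
time_s: 27.85
position: [0.5936, 0.0308, 0.1894]
tcp_rot: [[0.09, -0.073, -0.993], [0.995, -0.046, 0.093], [-0.052, -0.996, 0.068]]
force: [-0.2, 0.5, 0.1]
opening: 0.004
```

```bash
python3 - <<'E'
from h import *
s=read_state();print(s["position"],s["tcp_rot"],s["force"],s["opening"])
p=imaging.camera_params("wrist")
im=imaging.capture("wrist");save(im,"w11")
import pickle;pickle.dump((p,s,im),open("w11.pkl","wb"))
E
```

```text
[0.59361629 0.0307564  0.18940242] [[ 0.08978559 -0.07252174 -0.99331724]
 [ 0.99459817 -0.0456302   0.09323282]
 [-0.05208667 -0.99632248  0.06803306]] [-0.201887    0.48220428  0.13643963] 0.0042289736382897965
```

View pics/w11.png

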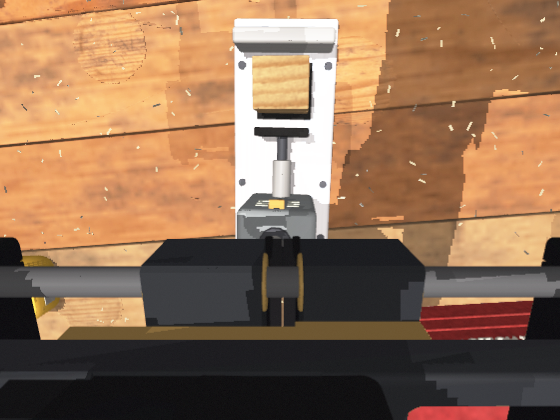

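apply_moves(
  steps=[
    {"x":0,"y":0,"z":10,"spin":0},
    {"x":0,"y":0,"z":20,"spin":0},
    {"x":0,"y":0,"z":30,"spin":0},
    {"x":0,"y":0,"z":40,"spin":0},
    {"x":0,"y":0,"z":50,"spin":0},
    {"x":0,"y":0,"z":0,"spin":0},
  ],
)

```text
time_s: 28.5
position: [0.5933, 0.0304, 0.3431]
tcp_rot: [[0.099, -0.078, -0.992], [0.994, -0.044, 0.103], [-0.052, -0.996, 0.073]]
force: [0.6, -1.0, 1.0]
opening: 0.002
```

apply_moves(
  steps=[
    {"x":0,"y":0,"z":-45,"spin":0},
    {"x":0,"y":0,"z":-35,"spin":0},
    {"x":0,"y":0,"z":-28,"spin":0},
    {"x":0,"y":0,"z":-18,"spin":0},
    {"x":0,"y":0,"z":-8,"spin":0},
    {"x":0,"y":0,"z":0,"spin":0},
  ],
)

```text
time_s: 29.1
position: [0.5973, 0.0297, 0.2115]
tcp_rot: [[0.107, -0.062, -0.992], [0.993, -0.045, 0.11], [-0.051, -0.997, 0.056]]
force: [-0.2, -0.5, -0.6]
opening: 0.005
```

apply_moves(
  steps=[
    {"x":3,"y":-4,"z":-6,"spin":0},
    {"x":4,"y":-5,"z":-8,"spin":0},
    {"x":0,"y":-4,"z":-6,"spin":0},
    {"x":0,"y":0,"z":-4,"spin":0},
    {"x":0,"y":0,"z":0,"spin":0},
  ],
)

```text
time_s: 29.6
position: [0.6078, 0.0147, 0.1889]
tcp_rot: [[0.109, -0.055, -0.993], [0.993, -0.046, 0.112], [-0.052, -0.997, 0.049]]
force: [-0.2, 0.4, -0.3]
opening: 0.002
```

```bash
python3 - <<'E'
from h import *
s=read_state();print(s["position"],s["tcp_rot"][:,1],s["force"],s["opening"])
im=imaging.capture("side");save(im,"s12",(215,165,120,110),6)
im=imaging.capture("top");save(im,"t12",(255,130,70,70),8)
im=imaging.capture("wrist");save(im,"w12",(200,20,180,260),2.3)
E
```

```text
[0.60779761 0.01466211 0.1888675 ] [-0.05464315 -0.04605458 -0.99744328] [-0.20430145  0.42040989 -0.26602188] 0.002447603721793352
```

View pics/s12.png

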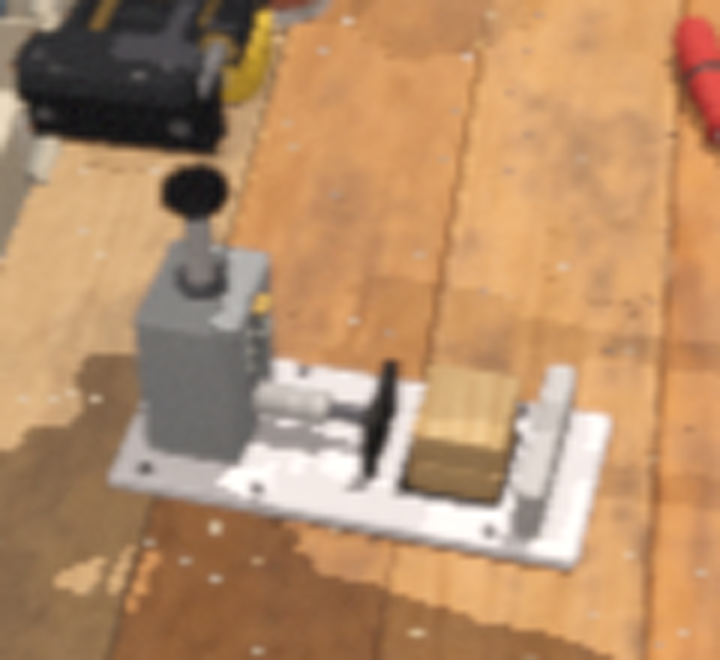

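View pics/w12.png

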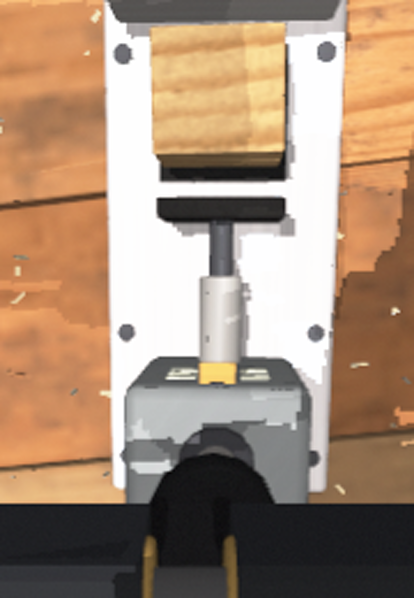

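apply_moves(
  steps=[
    {"x":-2,"y":2,"z":-5,"spin":0},
    {"x":-1,"y":1,"z":-6,"spin":0},
    {"x":0,"y":0,"z":-4,"spin":0},
  ],
)

```text
time_s: 30.05
position: [0.6053, 0.0186, 0.1748]
tcp_rot: [[0.108, -0.051, -0.993], [0.993, -0.046, 0.111], [-0.052, -0.998, 0.046]]
force: [0.0, 0.5, -0.4]
opening: 0.005
```

apply_moves(
  steps=[
    {"x":-0.5,"y":0,"z":-4,"spin":0},
  ],
)

```text
time_s: 30.15
position: [0.6047, 0.0187, 0.1704]
tcp_rot: [[0.108, -0.051, -0.993], [0.993, -0.046, 0.11], [-0.052, -0.998, 0.046]]
force: [-0.0, -0.4, 0.9]
opening: 0.006
```

apply_moves(
  steps=[
    {"x":-0.5,"y":0,"z":-4,"spin":0},
  ],
)

```text
time_s: 30.25
position: [0.6047, 0.0188, 0.1667]
tcp_rot: [[0.108, -0.05, -0.993], [0.993, -0.047, 0.11], [-0.052, -0.998, 0.044]]
force: [0.5, 0.4, 6.5]
opening: 0.005
```

apply_moves(
  steps=[
    {"x":0,"y":0,"z":-4,"spin":0},
  ],
)

```text
time_s: 30.35
position: [0.6048, 0.0188, 0.1634]
tcp_rot: [[0.108, -0.049, -0.993], [0.993, -0.047, 0.11], [-0.052, -0.998, 0.044]]
force: [-3.7, -0.4, 8.0]
opening: 0.004
```

apply_moves(
  steps=[
    {"x":0,"y":0,"z":-5,"spin":0},
    {"x":0,"y":0,"z":-5,"spin":0},
  ],
)

```text
time_s: 30.55
position: [0.6048, 0.0188, 0.1553]
tcp_rot: [[0.107, -0.049, -0.993], [0.993, -0.047, 0.11], [-0.052, -0.998, 0.043]]
force: [-2.3, 1.0, 10.4]
opening: 0.007
```

apply_moves(
  steps=[
    {"x":0,"y":0,"z":-5,"spin":0},
  ],
)

```text
time_s: 30.65
position: [0.6047, 0.0188, 0.1515]
tcp_rot: [[0.107, -0.048, -0.993], [0.993, -0.048, 0.11], [-0.053, -0.998, 0.043]]
force: [-1.5, -0.2, 8.4]
opening: 0.002
```

```bash
python3 - <<'E'
from h import *
s=read_state();print(s["position"],s["tcp_rot"][:,1],s["force"],s["opening"])
im=imaging.capture("wrist");save(im,"w13",(200,20,180,260),2.3);save(im,"w13b",(235,150,100,70),7)
E
```

```text
[0.60474201 0.01876454 0.15151261] [-0.0484846  -0.04777845 -0.99768054] [-1.49785649 -0.24422413  8.41360944] 0.002465425118338321
```

View pics/w13.png

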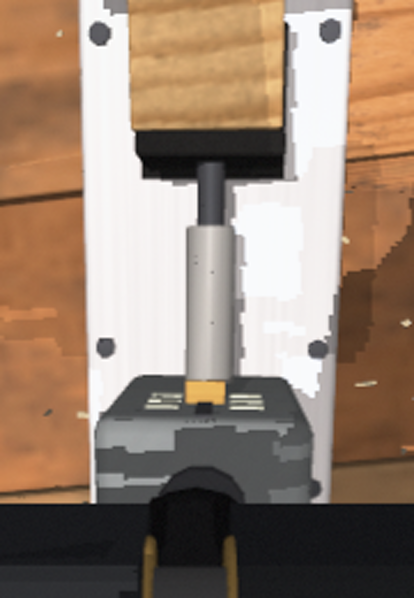

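View pics/w13b.png

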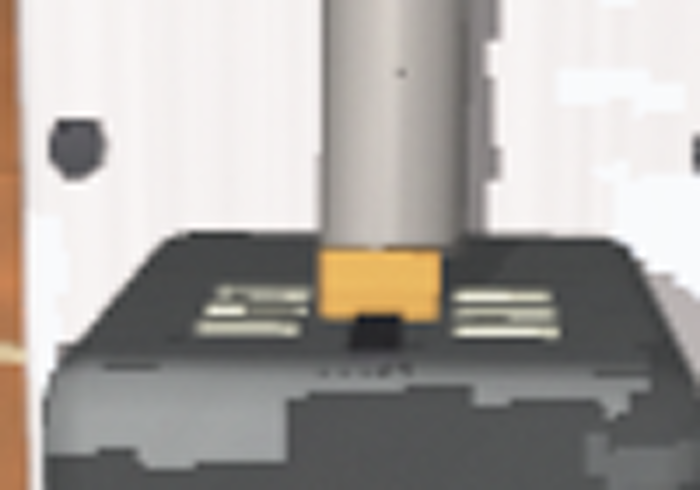

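apply_moves(
  steps=[
    {"x":0,"y":0,"z":-5,"spin":0},
  ],
)

```text
time_s: 30.8
position: [0.6047, 0.0188, 0.1471]
tcp_rot: [[0.107, -0.048, -0.993], [0.993, -0.048, 0.11], [-0.053, -0.998, 0.043]]
force: [-2.8, -0.2, 10.0]
opening: 0.004
```

apply_moves(
  steps=[
    {"x":0,"y":0,"z":-5,"spin":0},
  ],
)

```text
time_s: 30.9
position: [0.6048, 0.0188, 0.1437]
tcp_rot: [[0.107, -0.048, -0.993], [0.993, -0.048, 0.11], [-0.053, -0.998, 0.042]]
force: [-4.3, 1.5, 12.2]
opening: 0.002
```

```bash
python3 - <<'E'
from h import *
s=read_state();print(s["position"],s["tcp_rot"][:,1],s["force"],s["opening"])
im=imaging.capture("wrist");save(im,"w14b",(235,150,100,70),7)
E
```

```text
[0.60475198 0.01875117 0.14369977] [-0.04762464 -0.0483149  -0.99769613] [-4.27034416  1.48428508 12.16095789] 0.002476097816785764
```

View pics/w14b.png

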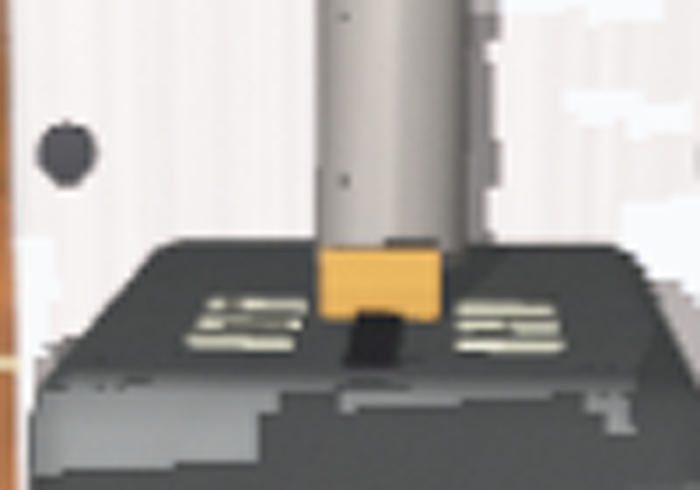

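apply_moves(
  steps=[
    {"x":0,"y":0,"z":-3,"spin":0},
  ],
)

```text
time_s: 31.05
position: [0.6048, 0.0188, 0.1423]
tcp_rot: [[0.107, -0.047, -0.993], [0.993, -0.049, 0.109], [-0.053, -0.998, 0.042]]
force: [-2.9, 0.7, 12.6]
opening: 0.006
```

apply_moves(
  steps=[
    {"x":0,"y":0,"z":-1.5,"spin":0},
  ],
)

```text
time_s: 31.15
position: [0.6047, 0.0188, 0.1425]
tcp_rot: [[0.107, -0.047, -0.993], [0.993, -0.049, 0.109], [-0.054, -0.998, 0.041]]
force: [-3.3, -0.2, 11.7]
opening: 0.007
```

```bash
python3 - <<'E'
from h import *
s=read_state();print(s["position"],s["tcp_rot"][:,1],s["force"],s["opening"])
p=imaging.camera_params("wrist")
im=imaging.capture("wrist");save(im,"w15b",(235,150,100,70),7);save(im,"w15")
q=imaging.capture("side");save(q,"s15",(215,165,120,110),6)
import pickle;pickle.dump((p,im),open("w15.pkl","wb"))
s=read_state();print(s["position"],s["force"])
E
```

```text
[0.60474707 0.0187837  0.14250393] [-0.04664183 -0.04904039 -0.99770716] [-3.2906382  -0.17478113 11.72503885] 0.006732705773274204
[0.60476735 0.01878848 0.14273369] [-3.47567148  1.17547579 10.39987717]
```

View pics/w15b.png

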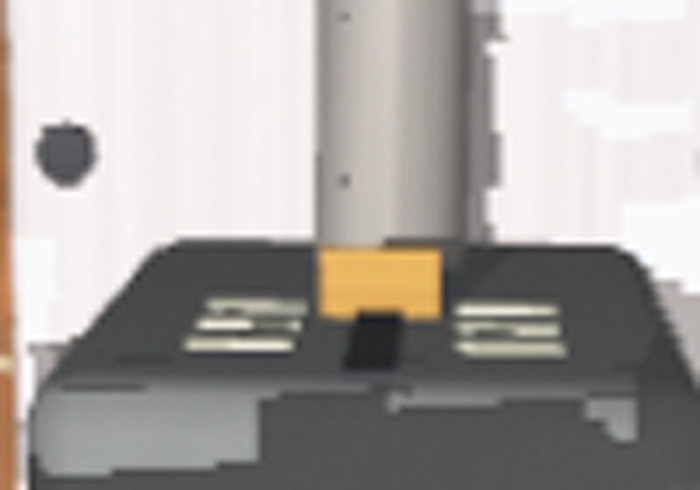

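View pics/w15.png

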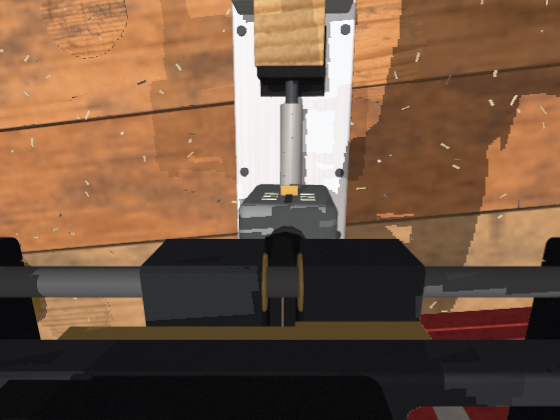

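View pics/s15.png

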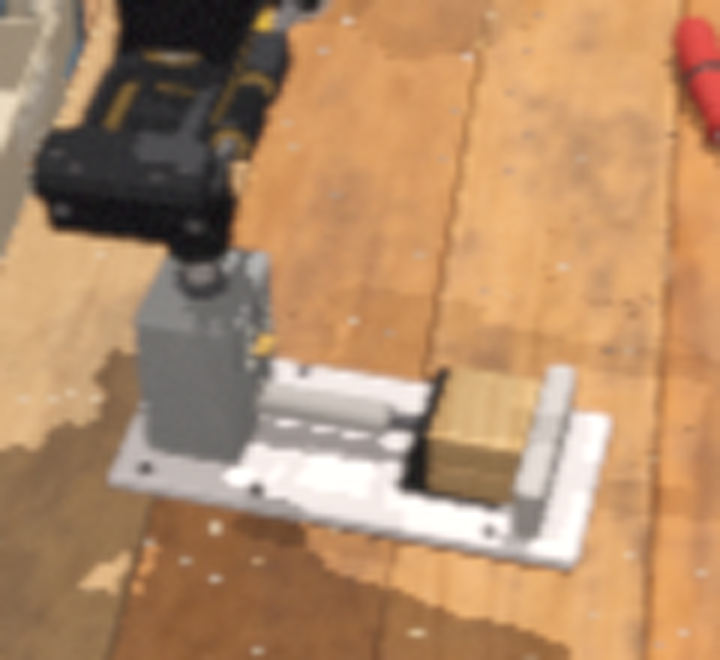

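```bash
cat > ptr.py <<'E'
from h import *
def cen(f):
    a=cv2.imread(f); h=cv2.cvtColor(a,cv2.COLOR_BGR2HSV).astype(int)
    m=(h[...,0]>15)&(h[...,0]<30)&(h[...,1]>130)&(h[...,2]>120)
    m[:260]=0;m[400:]=0;m[:,:235]=0;m[:,290:]=0
    w=np.argwhere(m); return w.mean(0)[::-1]/6, len(w)
def depth(f):
    p=imaging.camera_params("side")
    a,_=cen("pics/s12.png"); b,n=cen(f)
    A=np.array([483.6,31.5])/1000+.1*np.array([np.cos(np.radians(-6.2)),np.sin(np.radians(-6.2))])*1.0
    z0=.085
    d=np.linspace(0,.04,401)
    P=np.array([[A[0],A[1],z0-x] for x in d]); q=proj(p,P)
    k=np.argmin(abs((q-q[0])[:,1]-(b-a)[1])); return a,b,n,(q-q[0])[k],b-a,d[k]
E
python3 - <<'E'
from ptr import *
print(depth("pics/s15.png"), cen("pics/s12.png"))
E
```

```text
(array([44.00915751, 50.42216117]), array([44.38219895, 57.31500873]), 191, array([0.37328067, 6.90335012]), array([0.37304144, 6.89284755]), np.float64(0.027200000000000002)) (array([44.00915751, 50.42216117]), 182)
```

apply_moves(
  steps=[
    {"x":0,"y":0,"z":-3.5,"spin":0},
  ],
)

```text
time_s: 31.35
position: [0.6047, 0.0187, 0.1414]
tcp_rot: [[0.107, -0.046, -0.993], [0.993, -0.05, 0.109], [-0.054, -0.998, 0.04]]
force: [-3.6, 0.6, 12.5]
opening: 0.007
```

apply_moves(
  steps=[
    {"x":0,"y":0,"z":-2.5,"spin":0},
  ],
)

```text
time_s: 31.45
position: [0.6047, 0.0188, 0.1409]
tcp_rot: [[0.107, -0.045, -0.993], [0.993, -0.05, 0.109], [-0.055, -0.998, 0.04]]
force: [-3.1, 0.1, 11.7]
opening: 0.003
```

apply_moves(
  steps=[
    {"x":0,"y":0,"z":-3,"spin":0},
  ],
)

```text
time_s: 31.55
position: [0.6047, 0.0188, 0.14]
tcp_rot: [[0.107, -0.045, -0.993], [0.993, -0.05, 0.109], [-0.055, -0.998, 0.039]]
force: [-2.8, 1.2, 12.0]
opening: 0.007
```

```bash
python3 - <<'E'
from ptr import *
q=imaging.capture("side");save(q,"s16",(215,165,120,110),6)
s=read_state();print(s["position"],s["force"],s["qvel"])
print(depth("pics/s16.png"))
E
```

```text
[0.60471829 0.01881536 0.13983716] [-3.18303839  0.53932498 11.65355331] [-0.11288217 -0.06913403 -0.07509909  0.0737613   0.10332613  0.03925846]
(array([44.00915751, 50.42216117]), array([44.26145833, 58.06458333]), 160, array([0.41370384, 7.65106793]), array([0.25230082, 7.64242216]), np.float64(0.0302))
```

```bash
python3 - <<'E'
from ptr import *
for i in range(8):
    q=imaging.capture("side" if i<7 else "wrist")
    s=read_state();print(s["position"],s["force"])
    if i==6: save(q,"s17",(215,165,120,110),6)
save(q,"w17");print(depth("pics/s17.png"))
save(imaging.capture("top"),"t17")
E
```

```text
[0.6047466  0.01879684 0.13986278] [-2.89539869  0.29275953 12.74568089]
[0.60473339 0.0188112  0.13989883] [-4.11788878  0.52907932 12.15471294]
[0.60472899 0.01881855 0.13989627] [-3.09472672  0.63551572 11.8334616 ]
[0.60474621 0.01877226 0.13989725] [-3.24928915  0.45029954 11.2579302 ]
[0.60475418 0.01880249 0.13991349] [-3.36684691  0.08380297 11.59020941]
[0.60474939 0.01879    0.13989734] [-3.82198885  1.19097007 12.0309823 ]
[0.60472933 0.01877162 0.13989482] [-3.93683384  0.82257899 11.69326812]
[0.6047153  0.01880227 0.13987367] [-3.53488559  0.34359113 11.12733271]
(array([44.00915751, 50.42216117]), array([44.39171375, 58.0913371 ]), 177, array([0.41504876, 7.6759459 ]), array([0.38255624, 7.66917593]), np.float64(0.0303))
```

View pics/s17.png

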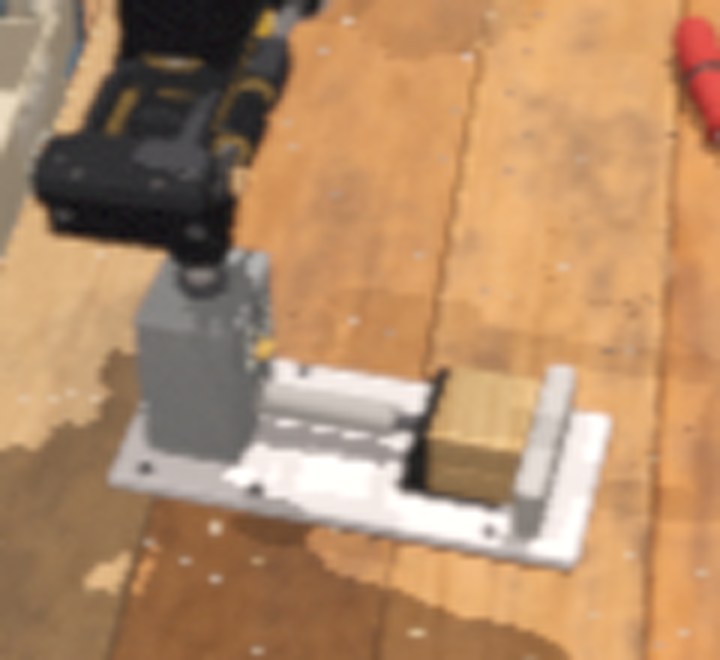

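View pics/w17.png

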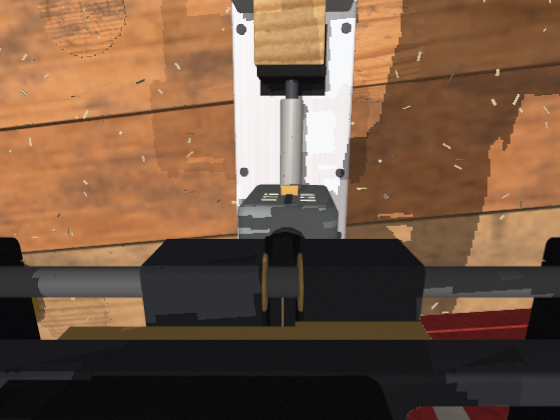

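The key is steady at about 30 mm. The pile is squeezed squarely against the fence, its faces flush in the side view, and the bystanders haven't moved. I'm handing in.

```bash
python3 - <<'E'
from rig import job, read_state
print(job.hand_in()); s=read_state(); print(s["time_s"],s["position"],s["force"])
E
```

```text
the job is handed in; nothing more can be done
None
the job is handed in; nothing more can be done
```

I stacked board_a on board_b on the clamp's seat and let go of both. I then pressed the key down with closed fingers and handed in at about 32 s, still holding it against its spring.

**Key depth:** The brass pointer's shift in the side view gave 30.2–30.3 mm, and the tool's travel from contact gave about 30.1 mm. The tool height stayed steady to about 0.1 mm over the last 0.4 s, with about 12 N on it.

**Pile:** In the last side view it sits flat against the fence with the jaw on it and its faces flush. From the views during stacking, the two boards line up to within about 1 mm.

**Bystanders:** I never touched the glue bottle, tape measure or pencil. I saved a last top picture but did not open it or compare their positions with the start.

**What disagreed or went wrong:**
- The gripper drifted out of vertical by a few degrees during the moves, and one try at correcting it made it worse. I brought it nearly upright before picking up board_a, but it was still about 4° off while pressing the key.
- The wrist and top cameras differed by about 3 mm on where the key is. I used a point between the two, and the fingers landed well inside the key's top.

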